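Key the monitor-arm spindle tight in its bench socket

TASK

The monitor-arm spindle is still loose in its blue bench socket. Take the tapered key with the red head from the grey rack and start it, thin end down, in the keyway between the socket's wall and the spindle, flat upright face to the wall. Then tap or press its head down, slowly and by feel, until it is tight (a steady push of about 20 N no longer moves it); never ram or over-drive it, let go, and leave the two packers, the bottle, the power block and the brass ring where they are.

Things in the scene. Friction and masses are not known exactly. Their poses are not given: they have to be found in the camera images.
- key: Steel tapered key, 0.25 kg, upright, 102 mm long. Origin: centre of tip in plan, z up. Blade 70 mm long, 22 wide (x), thickness along y: flat upright face at y=-8 mm, sloping face from y=-3 at tip to y=+5.75 at head (taper 1 in 8). Red block head on top: 26 (x) by 24 (y) by 32 mm high, z=70 to 102. It hangs by its head in one of 3 rack pockets; the blue and yellow heads are plain packers.
- socket: Blue block, fixed, 100 (x) by 121 (y) by 75 mm high, flanges at the foot to x=+-76. Origin on the bench under the keyway's bearing wall face (plane y=0, upright). Keyway: 26 mm wide (x=-13 to 13), open above, from that wall toward +y to the steel spindle's face, which slopes like the key. A pin on the spindle at y=45 mm rises to z=95. Over 40 N from the key would crack the socket.
- keyway (a point): Mouth of the keyway: top edge of its bearing wall, middle of its width, 75 mm above the bench; socket axes. The gap here is 7.8 to 11.6 mm (not measured), so the key drops in 22 to 53 mm before it binds, then goes 4 to 8 mm more: the push needed grows by about 3 N per mm of key travel. Tight: it has taken about 20 N of downward push (17 to 25 is fine); it then stays jammed, bearing on the wall with about 0.9 of it.
- rack: Grey fixed block, 60 (x) by 180 (y) by 70.5 mm high. Origin under its centre on the bench. Three 26 (x) by 20 mm (y) through pockets at y=-60, 0 and 60 mm, in which the key and the two packers hang in any order with their heads resting on the top; their x and y axes are parallel to the rack's.
- packer_blue: Plain packer like the key but not tapered (blade 16 mm thick), blue head. Leave in the rack. Origin at its tip.
- packer_yellow: Plain packer like the key but not tapered (blade 16 mm thick), yellow head. Leave in the rack. Origin at its tip.
- bottle: Orange bottle, 60 mm across, 150 mm high, bystander. Origin under its centre.
- brick: Black power supply block 110 by 50 by 30 mm, bystander. Origin under its centre.
- collar: Brass ring 60 mm across, 20 mm high, bystander. Origin under its centre.
Mind the look-alikes: they are no part of the job. What is shaped like the key but green or turquoise is not meant. There is more than one size of the socket; the one meant has the size given above.

How it is judged:
On the way, in this order (a step that is already met when the one before it is completed fails the run):
1. the key stands started in the keyway, its tip at least 12 mm below the mouth, upright and not yet driven tight (z of key in the frame of keyway below -0.012 m and x of key in the frame of keyway between -0.006 and 0.006 m and y of key in the frame of keyway between 0.004 and 0.013 m and angle between key's own z axis and vertical below 0.12 rad and contact force between key and socket below 13 N), for 0.2 s.
2. the key is driven until it bears tight on the socket wall (z of key in the frame of keyway below -0.012 m and x of key in the frame of keyway between -0.006 and 0.006 m and y of key in the frame of keyway between 0.004 and 0.013 m and angle between key's own z axis and vertical below 0.12 rad and contact force between key and socket above 13 N), for 0.2 s.
At the end, for the whole second after the job is handed in: The key stands in the keyway, tip at least 12 mm below the mouth, upright within 0.12 rad and within 6 mm of the middle of the width, at rest, released, and by itself bears on the socket with 13 to 26 N (all of step 2 and contact force between key and socket below 26 N and linear speed of key below 0.01 m/s and contact force between the fingers and key below 0.1 N); the robot touches nothing.
It fails at once if the key is rammed or over-driven: more than 40 N between key and socket (contact force between key and socket above 40 N).
It fails at once if a bystander is moved more than 30 mm (distance of any of packer_blue, packer_yellow, bottle, brick, collar from where it was at the start of the episode above 0.03 m).
It also fails if it takes over 67 s, if anything falls off the work surface, if the arm or the gripper's body presses on something with over 40 N, if the wrist force passes 120 N, or if a joint passes its speed limit or range.

ROBOT

A 7-joint arm with a two-finger parallel gripper is mounted at the origin on the work surface. World frame = base frame: x ahead of the robot, y to its left, z up, the work surface at z = 0. Lengths are in m, angles in rad, forces in N, time in s.
With the tool pointing down it reaches from about 0.4 to 0.85 m from the base axis. Payload 4.5 kg.
Tool frame: the origin (TCP) lies midway between the tips of the shut fingers; the grasp point (between the pads) lies 19 mm behind it; z points along the fingers, x is the direction in which the jaws open and shut, and the axes are right-handed (so a half turn about z gives the same grasp; the last joint's range is limited). The gripper opens to 88 mm and grips with 3 to 60 N. Pads are 18 mm wide; open, the fingers measure 123 mm over their backs; the gripper's body (75 mm by 187 mm) begins 45 mm behind the grasp point.
Start: joints at [-1.285, 0.689, -0.195, 1.565, 0.157, 0.902, -0.215], TCP at [0.156, 0.605, 0.239] pointing down, gripper open.
Joint ranges: [-3.01, 3.01], [-0.46, 2.08], [-1.47, 1.51], [0.13, 2.56], [-1, 4.14], [0.04, 2.09], [-2.66, 2.66]. Speed limits (rad/s): [2.57, 2.57, 3.14, 3.14, 3.14, 3.14, 3.14].

INTERFACE

Orientations are given as a unit quaternion [x, y, z, w].
In Python, from plant import r gives the robot as it stands. The module is installed in compiled form; this text tells all that it offers.
- The arm moves only by the tool play_rows, never from a script. Its argument "increments" is a list of rows, each a list of 7 numbers: the opening, from 0 (shut) to 1 (fully open), then the shift along the tool's x, y, z in mm, then the turn, a rotation vector about the tool's x, y, z in rad. In form: [[hand, dx, dy, dz, wx, wy, wz], ...]. A call has exactly 8 rows; each row shifts and turns the pose as measured when the row begins, along the tool's axes as they then stand; what a row does not reach is not made up. A row lasts 1/8 s, in which the tool goes at most 62.5 mm and 10.7 degrees, less where a joint would pass 70% of its speed; a pose out of reach is approached as far as the arm can. A call is refused whole if a number of a shift passes 62.5 or a number of a turn 0.188, either way. A call with a gripper value outside its range is refused whole. The fingers move at their own pace and stop on an object; "grip_force" is the grip in N (left out, the last holds). Time passes only in rows, so rows that do not move let the fingers close, or fill a call up. It gives the time, the measured TCP pose, the force and the opening at its end, in the units of the state.
- r.get_state(): the state, without advancing time (a new reading comes with each control period).
- r.snapshot(name): name is "side" or "top" or "wrist"; returns the picture (400x640x3 uint8, red, green, blue); there is no depth.
- r.get_calibration(name): a dict with "fx", "fy", "cx", "cy" (pixels), "dist" ([k1, k2, p1, p2, k3] as OpenCV has them; the pictures are not rectified), "R" (3x3) and "t" (3): a world point X has camera coordinates R X + t. Camera axes: x right, y down, z forward; pixel columns grow to the right and rows downward; lengths in m; the calibration is good to about 2 mm. A picture is of the moment at which its call begins: read the wrist's pose just before it. get_calibration takes no time and is no camera call; for the wrist camera it gives the pose at the moment of the call.
- r.finish_job(): hands the job in, once; it reports no verdict.
The state is a dict: "clock": time; "q": joint angles; "qd": joint speeds; "joint_torque": joint torques, N m; "tool_pos": TCP position; "eef_rot": TCP orientation; "contact_force": force on the tool from outside, world axes, zero at the start; "moment": the same for the moment, N m; "opening": opening from 0.0 (shut) to 1.0 (fully open).
Only numpy, scipy, OpenCV 4.12 (cv2) and the standard library are available. Lean on these libraries where they do the work, as an engineer would, in place of code of your own. Each camera call takes 0.05 s, during which the arm holds its last target.

## Working session

There is one attempt and no reset: what is moved stays moved. The work goes in short steps, Python scripts to look and compute and a tool call to move; the robot and the scene stay as the last step left them, time stands still between calls to the robot, and variables do not carry over. Pictures are saved under pics/ and viewed, and the job is handed in when it is done.

Besides the shell and the picture viewer there is one more tool, called after ">>>" as name(argument=value, ...) on one line, values as JSON. play_rows: Moves the arm, as the interface text tells. Its arguments: {"type":"object","properties":{"increments":{"type":"array"},"grip_force":{"type":"number"}},"required":["increments"]}

```bash
mkdir -p pics
python3 - <<'E'
from plant import r
import cv2,numpy as np
s=r.get_state();print({k:np.round(v,3).tolist() for k,v in s.items()})
for n in ["side","top"]:
    c=r.get_calibration(n);print(n,{k:np.round(v,4).tolist() for k,v in c.items()})
    cv2.imwrite(f"pics/{n}0.png",r.snapshot(n)[:,:,::-1])
E
```

```text
{'clock': 0.0, 'q': [-1.285, 0.69, -0.195, 1.566, 0.157, 0.902, -0.215], 'qd': [-0.002, -0.0, -0.001, 0.0, -0.001, 0.0, -0.001], 'joint_torque': [-0.0, -52.754, -1.267, -15.343, -0.053, 0.006, 0.0], 'tool_pos': [0.156, 0.605, 0.238], 'eef_rot': [0.79, 0.613, -0.001, 0.001], 'contact_force': [0.424, 0.937, -0.045], 'moment': [0.043, 0.047, 0.002], 'opening': 0.999}
side {'fx': 421.1306, 'fy': 421.1306, 'cx': 325.1109, 'cy': 211.5544, 'dist': [-0.0803, 0.0, 0.0, 0.0, 0.0], 'R': [[0.9657, -0.2595, -0.0064], [-0.2063, -0.7521, -0.6259], [0.1577, 0.6057, -0.7799]], 't': [-0.4428, 0.1761, 1.2846]}
top {'fx': 414.7406, 'fy': 414.7406, 'cx': 318.4195, 'cy': 192.417, 'dist': [-0.035, 0.0, 0.0, 0.0, 0.0], 'R': [[-0.0174, -0.9998, -0.0059], [-0.9906, 0.0181, -0.1356], [0.1357, 0.0035, -0.9907]], 't': [0.0381, 0.4751, 1.0318]}
```

View pics/top0.png

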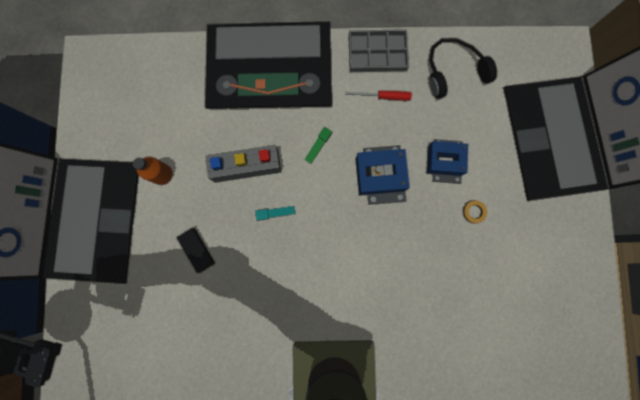

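View pics/side0.png

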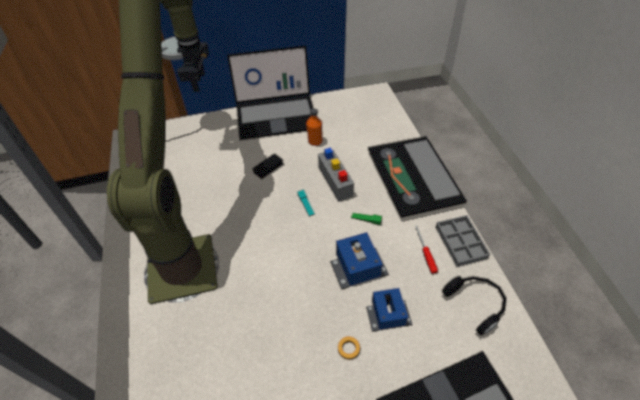

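The red head sits at about (264,155) in the top view, in the rack's right pocket. The large blue socket is at about (383,170), and the small look-alike at (447,157).

```bash
cat > h.py <<'E'
from plant import r
import cv2,numpy as np
from scipy.spatial.transform import Rotation as Ro
def ray(c,uv):
    K=np.array([[c['fx'],0,c['cx']],[0,c['fy'],c['cy']],[0,0,1.]])
    p=cv2.undistortPoints(np.array(uv,float).reshape(-1,1,2),K,np.array(c['dist'],float)).reshape(-1,2)
    d=np.c_[p,np.ones(len(p))]@np.array(c['R']); o=-np.array(c['R']).T@np.array(c['t'])
    return o,d
def onz(c,uv,z):
    o,d=ray(c,uv); return o+d*((z-o[2])/d[:,2])[:,None]
def proj(c,X):
    K=np.array([[c['fx'],0,c['cx']],[0,c['fy'],c['cy']],[0,0,1.]])
    return cv2.projectPoints(np.array(X,float).reshape(-1,1,3),cv2.Rodrigues(np.array(c['R'],float))[0],np.array(c['t'],float),K,np.array(c['dist'],float))[0].reshape(-1,2)
def shot(n,name):
    c=r.get_calibration(n);im=r.snapshot(n)[:,:,::-1].copy();cv2.imwrite(f"pics/{name}.png",im);return c,im
def step(target,R=None):
    """shift in tool axes mm and rotvec needed to reach target"""
    s=r.get_state();q=Ro.from_quat(s['eef_rot']);d=q.inv().apply(np.array(target)-s['tool_pos'])*1000
    w=(q.inv()*R).as_rotvec() if R is not None else np.zeros(3)
    return np.round(d,1),np.round(w,3)
E
python3 - <<'E'
from h import *
c=r.get_calibration('top')
im=cv2.imread('pics/top0.png');hsv=cv2.cvtColor(im,cv2.COLOR_BGR2HSV)
def m(lo,hi,roi):
    k=cv2.inRange(hsv,lo,hi);z=np.zeros_like(k);x0,y0,x1,y1=roi;z[y0:y1,x0:x1]=k[y0:y1,x0:x1];return z
def cen(k):
    M=cv2.moments(k,True);return [M['m10']/M['m00'],M['m01']/M['m00']],M['m00']
red=m((0,120,80),(8,255,255),(240,140,290,170));print(cen(red),onz(c,[cen(red)[0]],.1))
bl=m((100,120,60),(125,255,255),(205,150,225,175));print(cen(bl),onz(c,[cen(bl)[0]],.1))
ye=m((20,120,60),(35,255,255),(225,145,255,175));print(cen(ye),onz(c,[cen(ye)[0]],.1))
so=m((100,120,40),(125,255,255),(350,140,415,200))
cs=max(cv2.findContours(so,0,2)[0],key=cv2.contourArea);re=cv2.minAreaRect(cs);print(re);print(onz(c,cv2.boxPoints(re),.075))
print(onz(c,[[475,211],[195,250],[155,170]],.03))
big=cv2.resize(im[120:230,190:500],None,fx=2.5,fy=2.5,interpolation=2);cv2.imwrite('pics/z0.png',big)
E
```

```text
([263.6792452830189, 154.85849056603774], 106.0) [[0.56121149 0.16112365 0.1       ]]
([215.1504424778761, 162.5132743362832], 113.0) [[0.54451636 0.27956586 0.1       ]]
([239.67741935483872, 159.15322580645162], 124.0) [[0.55167622 0.21967904 0.1       ]]
((382.1025085449219, 171.12705993652344), (41.736976623535156, 49.25144577026367), 84.80557250976562)
[[ 0.56852366 -0.06526824  0.075     ]
 [ 0.57775223 -0.18832115  0.075     ]
 [ 0.47262942 -0.19277448  0.075     ]
 [ 0.46374943 -0.07143848  0.075     ]]
[[ 0.42063524 -0.37092173  0.03      ]
 [ 0.334244    0.34541536  0.03      ]
 [ 0.54290619  0.45544558  0.03      ]]
```

View pics/z0.png

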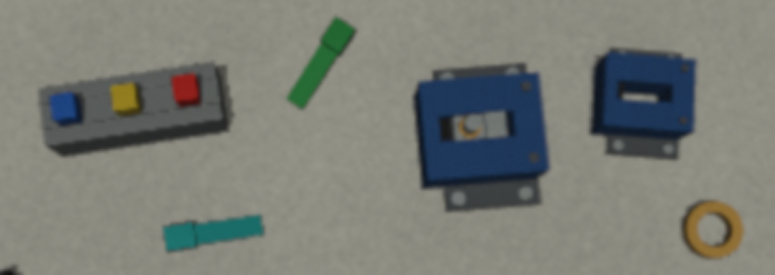

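The keyway (dark gap) seems to be at the socket hole's left end, toward world +y. I'll move above the rack and look closer with the wrist camera.

Run:
```python
from h import *
# yaw such that tool x is at 98deg, z down
def down(a):
    x=np.array([np.cos(a),np.sin(a),0]);z=np.array([0,0,-1.]);return Ro.from_matrix(np.c_[x,np.cross(z,x),z])
print(step([.53,.16,.30],down(np.deg2rad(98))))
c=r.get_calibration('wrist');print(c['R'],c['t'],c['fx'],c['cx'],c['cy'],c['dist']);s=r.get_state()
o=-np.array(c['R']).T@c['t'];print(Ro.from_quat(s['eef_rot']).inv().apply(o-s['tool_pos']),Ro.from_quat(s['eef_rot']).inv().apply(np.array(c['R'])[2]))
```

```text
(array([-337.5,  473.4,  -61.4]), array([-0.   ,  0.002, -0.391]))
[[ 0.24864675  0.96859017 -0.00280638]
 [ 0.93131554 -0.23827989  0.27545245]
 [ 0.26613183 -0.07110399 -0.9613106 ]] [-0.6231009  -0.03812351  0.39030565] 301.5296990779491 318.07872983534173 195.5539116874347 [-0.02903333  0.          0.          0.          0.        ]
[-0.00052877 -0.07122999 -0.14596737] [-0.00096765  0.27532957  0.96134941]
```

>>> play_rows(increments=[[1,-5,10,-15,0,0,0],[1,-30,45,-15,0,0,0],[1,-35,45,-15,0,0,0],[1,-35,45,-10,0,0,0],[1,-35,50,0,0,0,0],[1,-35,50,0,0,0,0],[1,-35,50,0,0,0,0],[1,-35,50,0,0,0,0]])

```text
clock: 1.1
tool_pos: [0.4352, 0.276, 0.3008]
eef_rot: [0.789, 0.615, 0.003, 0.001]
contact_force: [1.2, -0.1, -0.2]
opening: 0.998
```

```bash
cat >> h.py <<'E'
def down(deg):
    a=np.deg2rad(deg);x=np.array([np.cos(a),np.sin(a),0]);z=np.array([0,0,-1.]);return Ro.from_matrix(np.c_[x,np.cross(z,x),z])
E
python3 - <<'E'
from h import *
s=r.get_state();print(s['clock'],s['tool_pos'],s['q']);print(step([.53,.16,.30],down(98)))
E
```

```text
1.1 [0.43518907 0.27602926 0.30080967] [-0.50663869  0.46537864 -0.22777048  1.81513109  0.13500433  0.86915785
  0.52624505]
(array([-89.3, 120.3,   1. ]), array([ 0.006, -0.004, -0.387]))
```

>>> play_rows(increments=[[1,-30,40,0,0,0,0],[1,-30,40,0,0,0,0],[1,-26,36,1,0,0,0],[1,0,0,0,0.002,0,-0.13],[1,0,0,0,0.002,0,-0.13],[1,0,0,0,0.002,-0.002,-0.12],[1,0,0,0,0,0,0],[1,0,0,0,0,0,0]])

```text
clock: 2.1
tool_pos: [0.5343, 0.1451, 0.3069]
eef_rot: [0.663, 0.748, 0.002, 0.005]
contact_force: [0.1, -0.2, -0.4]
opening: 1.0
```

Run:
```python
from h import *
c,im=shot('wrist','w1');s=r.get_state();print(s['clock'],s['tool_pos'],s['q']);print(step([.53,.16,.30],down(98)))
```

```text
2.15 [0.53432394 0.14514864 0.30682497] [-0.15335634  0.51964017 -0.32145156  1.69707661  0.20288218  0.95005348
  1.13929167]
(array([15.3, -2.6,  6.7]), array([ 0.009,  0.005, -0.018]))
```

View pics/w1.png

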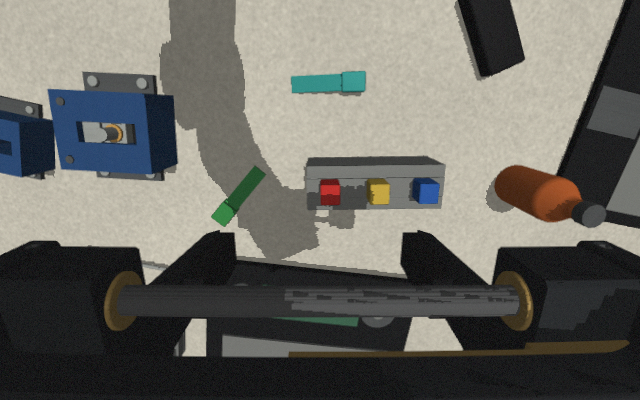

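Run:
```python
import cv2
im=cv2.imread('pics/w1.png')
a=cv2.resize(im[145:225,290:455],None,fx=4.8,fy=4.8,interpolation=0);b=cv2.resize(im[65:190,40:185],None,fx=4.8,fy=4.8,interpolation=0)
cv2.imwrite('pics/w1a.png',a);cv2.imwrite('pics/w1b.png',b)
```

```text
(no output)
```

View pics/w1a.png

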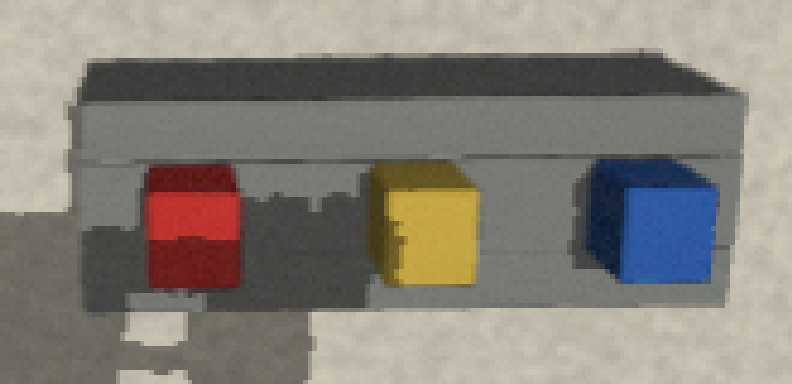

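View pics/w1b.png

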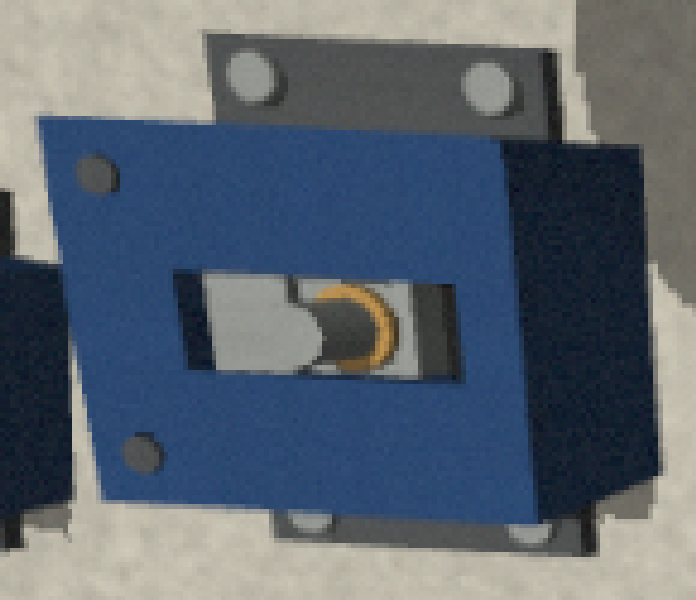

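Run:
```python
from h import *
c=r.get_calibration('wrist')
f=lambda P,o:[(o[0]+(x+.0)/4.8-.5,o[1]+y/4.8-.5) for x,y in P]
def sh(n,P,o,z):
    X=onz(c,f(P,o),z)[:,:2];print(n,np.round(X,4).tolist(),'mean',X.mean(0).round(4));return X
R=sh('rack',[(80,103),(745,93),(725,305),(83,310)],(290,145),.0705)
for i in range(4):
    d=R[(i+1)%4]-R[i];print(np.linalg.norm(d).round(4),np.degrees(np.arctan2(d[1],d[0])).round(1))
H=sh('red',[(147,190),(241,188),(240,288),(148,288)],(290,145),.1025)
Y=sh('yel',[(384,188),(478,188),(476,285),(386,284)],(290,145),.1025)
B=sh('blu',[(624,188),(718,185),(711,282),(621,282)],(290,145),.1025)
d=B.mean(0)-H.mean(0);print('pocket line',np.linalg.norm(d),np.degrees(np.arctan2(d[1],d[0])))
S=sh('sock',[(40,118),(502,140),(537,522),(103,498)],(40,65),.075)
for i in range(4):
    d=S[(i+1)%4]-S[i];print(np.linalg.norm(d).round(4),np.degrees(np.arctan2(d[1],d[0])).round(1))
sh('wall',[(455,284),(461,381)],(40,65),.075)
sh('far',[(175,270),(188,370)],(40,65),.075)
```

```text
rack [[0.5369, 0.1282], [0.5123, 0.3044], [0.5715, 0.3131], [0.595, 0.1355]] mean [0.5539 0.2203]
0.1779 98.0
0.0599 8.4
0.1792 -82.5
0.0585 -172.9
red [[0.5505, 0.1479], [0.5471, 0.1711], [0.5731, 0.1745], [0.5759, 0.1513]] mean [0.5616 0.1612]
yel [[0.5427, 0.2064], [0.5398, 0.2297], [0.5649, 0.2339], [0.5674, 0.2112]] mean [0.5537 0.2203]
blu [[0.5353, 0.2659], [0.5316, 0.2891], [0.5567, 0.2933], [0.5596, 0.2704]] mean [0.5458 0.2797]
pocket line 0.1195329321229249 97.60433096780244
sock [[0.4793, -0.1952], [0.4718, -0.0754], [0.5697, -0.0694], [0.5774, -0.1895]] mean [ 0.5246 -0.1324]
0.12 93.6
0.0981 3.5
0.1204 -86.3
0.0983 -176.7
wall [[0.509, -0.0889], [0.534, -0.0884]] mean [ 0.5215 -0.0887]
far [[0.5137, -0.1631], [0.5395, -0.1621]] mean [ 0.5266 -0.1626]
```

Run:
```python
from h import *
print(step([.5616,.1612,.16],down(97.6)))
```

```text
(array([ 13.3,  27.7, 147. ]), array([ 0.009,  0.005, -0.011]))
```

>>> play_rows(increments=[[0.52,6,14,20,0.005,0.003,-0.006],[0.52,7,14,40,0.005,0.003,-0.006],[0.52,0,0,45,0,0,0],[0.52,0,0,40,0,0,0],[0.52,0,0,0,0,0,0],[0.52,0,0,0,0,0,0],[0.52,0,0,0,0,0,0],[0.52,0,0,0,0,0,0]], grip_force=40)

```text
clock: 3.15
tool_pos: [0.5659, 0.1637, 0.1649]
eef_rot: [0.661, 0.75, 0.005, 0.003]
contact_force: [0.3, -0.3, -0.8]
opening: 0.518
```

Run:
```python
from h import *
print(step([.5616,.1612,.076],down(97.6)))
c,im=shot('wrist','w2')
```

```text
(array([-2.1, -5.6, 88.9]), array([ 0.011, -0.002, -0.006]))
```

View pics/w2.png

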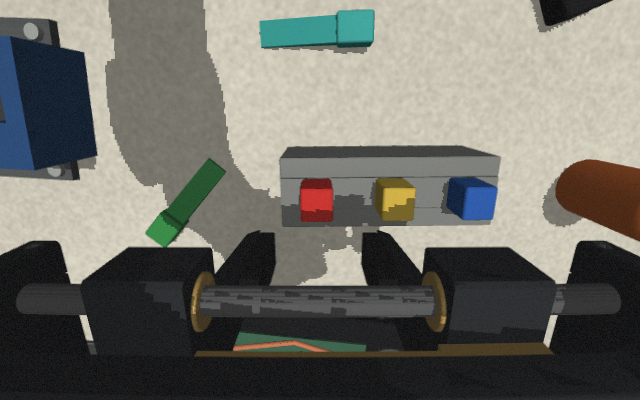

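The fingers straddle the red head (316,200). I'm descending.

>>> play_rows(increments=[[0.52,-1,-3,20,0.005,-0.001,-0.003],[0.52,-1,-2.6,25,0.006,-0.001,-0.003],[0.52,0,0,20,0,0,0],[0.52,0,0,16,0,0,0],[0.52,0,0,3,0,0,0],[0.52,0,0,0,0,0,0],[0.52,0,0,0,0,0,0],[0.52,0,0,0,0,0,0]])

```text
clock: 4.2
tool_pos: [0.5655, 0.1625, 0.0841]
eef_rot: [0.659, 0.752, 0.005, 0.003]
contact_force: [0.3, 0.2, -0.3]
opening: 0.523
```

Run:
```python
from h import *
print(step([.5616,.1612,.076],down(97.6)), r.get_state()['contact_force'])
```

```text
(array([-0.8, -4.1,  8. ]), array([ 0.011, -0.003, -0.001])) [ 0.25281542  0.1908537  -0.25805784]
```

>>> play_rows(increments=[[0.52,-1,-5,6,0.011,-0.003,0],[0.52,0,-1,3,0.005,0,0],[0.52,0,0,0,0,0,0],[0.3,0,0,0,0,0,0],[0.15,0,0,0,0,0,0],[0.15,0,0,0,0,0,0],[0.15,0,0,0,0,0,0],[0.15,0,0,0,0,0,0]])

```text
clock: 5.2
tool_pos: [0.5595, 0.1608, 0.0748]
eef_rot: [0.659, 0.752, -0.002, -0.002]
contact_force: [0.4, 1.0, -0.4]
opening: 0.269
```

Run:
```python
from h import *
print(step([.5616,.1612,.076],down(97.6)), r.get_state()['contact_force'])
```

```text
(array([ 0.1,  2.1, -1.2]), array([-0.005,  0.   , -0.001])) [ 0.41636671  0.96720185 -0.41874562]
```

The opening of 23.7 mm matches the 24 mm head, so it's gripped. I'm lifting it straight up.

>>> play_rows(increments=[[0.15,0,0,-8,0,0,0],[0.15,0,0,-15,0,0,0],[0.15,0,0,-20,0,0,0],[0.15,0,0,-25,0,0,0],[0.15,0,0,-30,0,0,0],[0.15,0,0,-35,0,0,0],[0.15,0,0,-20,0,0,0],[0.15,0,0,0,0,0,0]])

```text
clock: 6.2
tool_pos: [0.5593, 0.1599, 0.2378]
eef_rot: [0.659, 0.752, -0.002, -0.001]
contact_force: [-0.4, 0.5, -3.5]
opening: 0.266
```

Run:
```python
from h import *
print(step([.5616,.1612,.2],down(97.6)), r.get_state()['contact_force'],r.get_state()['opening'])
c,im=shot('wrist','w3');c,im=shot('side','s3')
cv2.imwrite('pics/s3z.png',cv2.resize(im[90:230,270:430],None,fx=4,fy=4,interpolation=0))
```

```text
(array([ 1. ,  2.7, 37.8]), array([-0.005,  0.001, -0.001])) [-0.4261456   0.45170302 -3.49514688] 0.26645938964059307
```

View pics/w3.png

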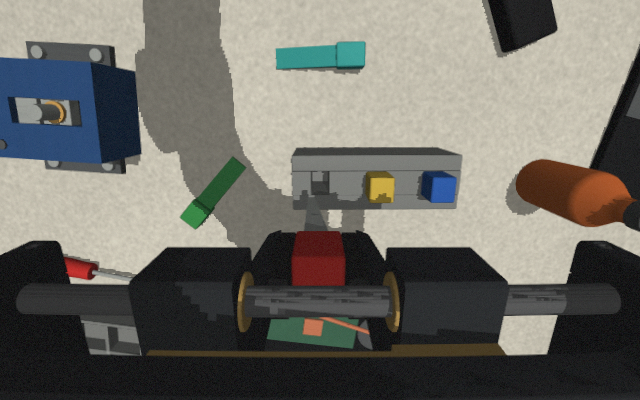

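View pics/s3z.png

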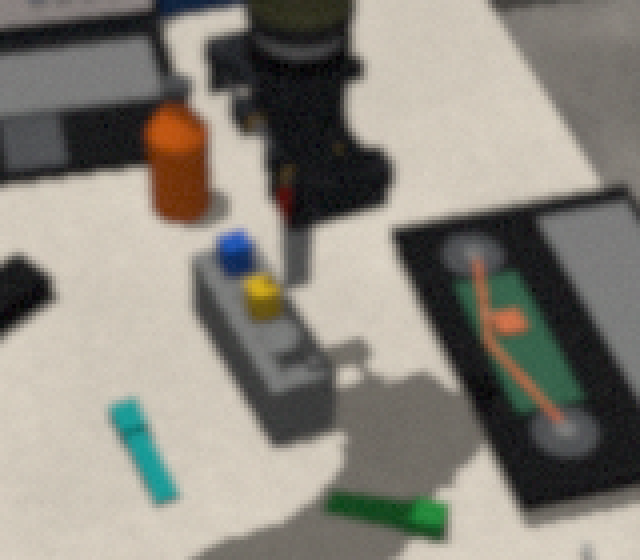

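Run:
```python
from h import *
im=cv2.imread('pics/w3.png')
cv2.imwrite('pics/w3z.png',cv2.resize(im[155:300,255:395],None,fx=4,fy=4,interpolation=0))
```

```text
(no output)
```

View pics/w3z.png

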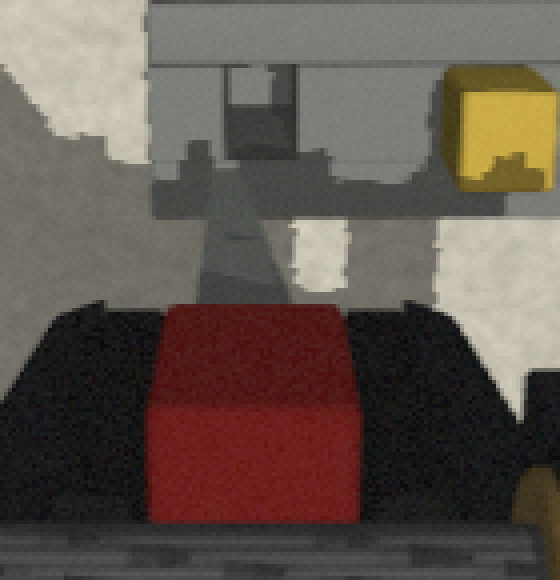

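The blade's right edge slopes and its left edge is the flat face. So the flat face points along tool −x (world −y), and it must face world +y. I'll carry it over and turn it by about 184°.

Run:
```python
from h import *
print(step([.5216,-.099,.235],down(97.6)))
```

```text
(array([-251.4,  -70.2,    1.8]), array([-0.009,  0.002, -0.001]))
```

>>> play_rows(increments=[[0.15,-10,-2,0,0,0,0],[0.15,-30,-8,0,0,0,0],[0.15,-40,-12,0,0,0,0],[0.15,-45,-13,0,0,0,0.15],[0.15,-50,-8,0,0,0,0.18],[0.15,-50,0,0,0,0,0.18],[0.15,-20,8,0,0,0,0.18],[0.15,0,0,0,0,0,0.18]])

```text
clock: 7.3
tool_pos: [0.5119, -0.1041, 0.229]
eef_rot: [0.92, 0.392, -0.013, -0.002]
contact_force: [0.4, 0.5, -2.3]
opening: 0.264
```

Run:
```python
from h import *
print(r.get_state()['q'],step([.5216,-.099,.235],down(-86.4)))
```

```text
[ 0.14748482  0.57599743 -0.06567946  1.86633736  0.06723854  0.72669336
  0.84644586] (array([10.2,  3.4, -6.3]), array([0.019, 0.028, 2.313]))
```

>>> play_rows(increments=[[0.15,0,0,0,0,0,0.18],[0.15,0,0,0,0,0,0.18],[0.15,0,0,0,0,0,0.18],[0.15,0,0,0,0,0,0.18],[0.15,0,0,0,0,0,0.18],[0.15,0,0,0,0,0,0.18],[0.15,0,0,0,0,0,0.18],[0.15,0,0,0,0,0,0.18]])

```text
clock: 8.3
tool_pos: [0.5031, -0.1098, 0.2219]
eef_rot: [0.941, -0.336, -0.02, 0.011]
contact_force: [-0.6, -0.2, -2.3]
opening: 0.273
```

Run:
```python
from h import *
print(r.get_state()['q'],step([.5216,-.099,.235],down(-86.4)))
```

```text
[-0.11894566  0.61802542  0.38902012  1.8931145  -0.3087565   0.73389661
 -0.24089029] (array([  7.1, -19.6, -14. ]), array([0.045, 0.014, 0.822]))
```

>>> play_rows(increments=[[0.15,0,0,-3,0.008,0.003,0.165],[0.15,0,0,-3,0.008,0.003,0.165],[0.15,0,0,-3,0.008,0.003,0.165],[0.15,0,0,-3,0.008,0.003,0.165],[0.15,0,0,-3,0.008,0.003,0.165],[0.15,0,0,0,0,0,0],[0.15,0,0,0,0,0,0],[0.15,0,0,0,0,0,0]])

```text
clock: 9.3
tool_pos: [0.4971, -0.1119, 0.2315]
eef_rot: [0.719, -0.695, -0.005, 0.008]
contact_force: [0.0, 0.2, -2.6]
opening: 0.27
```

Run:
```python
from h import *
print(step([.5216,-.099,.235],down(-86.4)))
c,im=shot('wrist','w4')
```

```text
(array([-12. , -24.9,  -3.9]), array([ 0.018, -0.003, -0.028]))
```

View pics/w4.png

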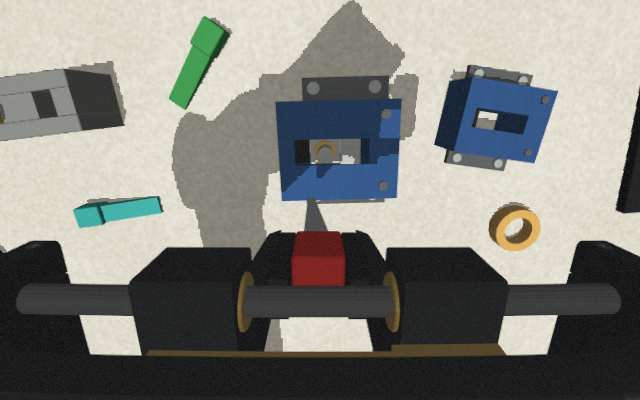

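Run:
```python
from h import *
c=r.get_calibration('wrist');s=r.get_state();q=Ro.from_quat(s['eef_rot'])
im=cv2.imread('pics/w4.png')
z=cv2.resize(im[130:300,250:400],None,fx=4.6,fy=4.6,interpolation=0)
def pt(P): return proj(c,q.apply(P)+s['tool_pos'])
# key corners in tool: key y -> tool x, key x -> +-tool y, key z -> -tool z ; tip at z=.0743
for y0 in (0,.0021):
  T=pt([[a,y0+b,zt] for a,b,zt in [(-.008,-.011,.0743),(-.003,-.011,.0743),(-.008,-.011,.0043),(.00575,-.011,.0043),(-.012,-.013,.0043),(.012,-.013,.0043),(-.012,-.013,-.0277),(.012,-.013,-.0277)]]);print(y0,((T+.5-[250,130])*4.6).round(0).tolist())
cv2.imwrite('pics/w4z.png',z)
```

```text
0 [[263.0, 281.0], [293.0, 281.0], [241.0, 439.0], [360.0, 439.0], [206.0, 422.0], [414.0, 422.0], [181.0, 545.0], [438.0, 545.0]]
0.0021 [[263.0, 294.0], [293.0, 294.0], [242.0, 455.0], [360.0, 455.0], [207.0, 439.0], [414.0, 439.0], [182.0, 565.0], [437.0, 565.0]]
```

View pics/w4z.png

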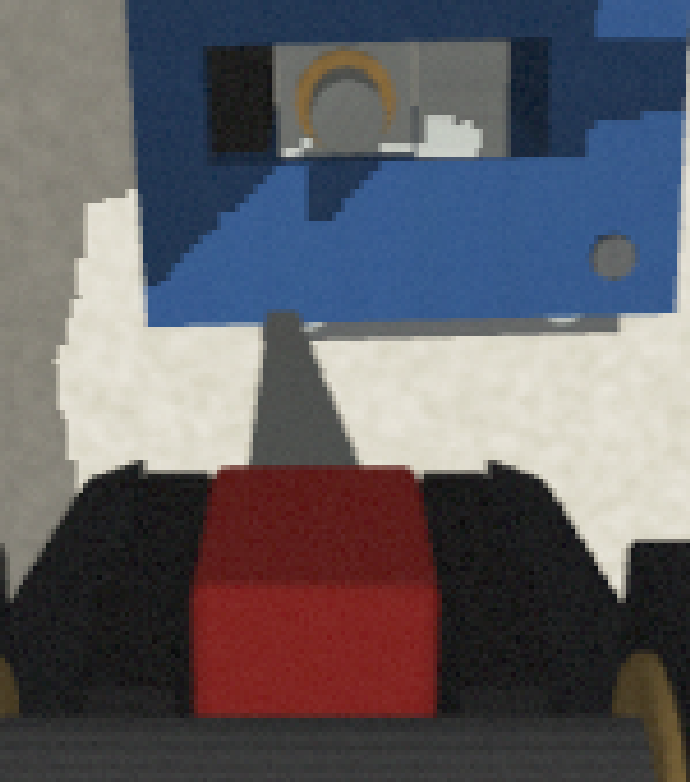

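```bash
cat >> h.py <<'E'
KP=np.array([[.011,-.008,0],[.011,-.003,0],[.013,-.012,.07],[.013,.012,.07],[.013,-.012,.102],[.013,.012,.102]])
def keypose(c,px):
    """apparent key pose; px = tip L,R, head bottom L,R, head top L,R (near side, key +x toward camera)"""
    K=np.array([[c['fx'],0,c['cx']],[0,c['fy'],c['cy']],[0,0,1.]]);D=np.array(c['dist'],float)
    ok,rv,tv=cv2.solvePnP(KP,np.array(px,float),K,D,flags=cv2.SOLVEPNP_SQPNP)
    rv,tv=cv2.solvePnPRefineLM(KP,np.array(px,float),K,D,rv,tv)
    R=np.array(c['R']);Rk=R.T@cv2.Rodrigues(rv)[0];p=R.T@(tv[:,0]-np.array(c['t']))
    e=cv2.projectPoints(KP,rv,tv,K,D)[0].reshape(-1,2)-px
    return p,Rk,e
E
python3 - <<'E'
from h import *
c=r.get_calibration('wrist');s=r.get_state();q=Ro.from_quat(s['eef_rot'])
P=np.array([(266,312),(298,312),(215,466),(415,466),(194,583),(437,583)])/4.6+[250,130]-.5
p,R,e=keypose(c,P);print(p,R.round(3),e.round(1).tolist());print('tool frame',q.inv().apply(p-s['tool_pos']),q.inv().apply(R.T).round(3))
E
```

```text
[ 0.51109387 -0.11217949  0.15163677] [[-0.998  0.035  0.059]
 [-0.035 -0.999  0.005]
 [ 0.059  0.003  0.998]] [[0.3, -0.2], [-0.3, -0.2], [0.1, 0.4], [-0.1, 0.3], [-0.2, -0.2], [0.2, -0.2]]
tool frame [ 0.00051384 -0.0154363   0.07966276] [[ 0.001  0.999 -0.041]
 [ 1.    -0.001  0.001]
 [ 0.001 -0.041 -0.999]]
```

```bash
sed -i 's/^KP=.*/&\nKP[:,0]*=-1/' h.py
cat > m1.py <<'E'
from h import *
c=r.get_calibration('wrist');s=r.get_state();q=Ro.from_quat(s['eef_rot'])
P=np.array([(266,312),(298,312),(215,466),(415,466),(194,583),(437,583)])/4.6+[250,130]-.5
p,R,e=keypose(c,P);print(p,R.round(3),e.round(1).tolist());print('tool frame',q.inv().apply(p-s['tool_pos']),q.inv().apply(R.T).round(3))
# socket in same image
f=lambda L:np.array(L)/4.6+[250,130]-.5
W=onz(c,f([(205,47),(209,157)]),.075);print('wall',W)
im=cv2.imread('pics/w4.png');cv2.imwrite('pics/w4s.png',cv2.resize(im[70:215,260:420],None,fx=4.6,fy=4.6,interpolation=0))
print(s['clock'])
E
python3 m1.py
```

```text
[ 0.4882776  -0.11290184  0.15134525] [[-0.999  0.031  0.018]
 [-0.031 -1.     0.003]
 [ 0.018  0.002  1.   ]] [[0.3, 0.4], [-0.3, 0.4], [0.2, -1.0], [-0.2, -0.9], [0.1, 0.5], [-0.1, 0.6]]
tool frame [0.00045293 0.00738231 0.08036697] [[-0.003  1.    -0.   ]
 [ 1.     0.003  0.001]
 [ 0.001 -0.    -1.   ]]
wall [[ 0.53471425 -0.08807244  0.075     ]
 [ 0.51074505 -0.08923962  0.075     ]]
9.35
```

View pics/w4s.png

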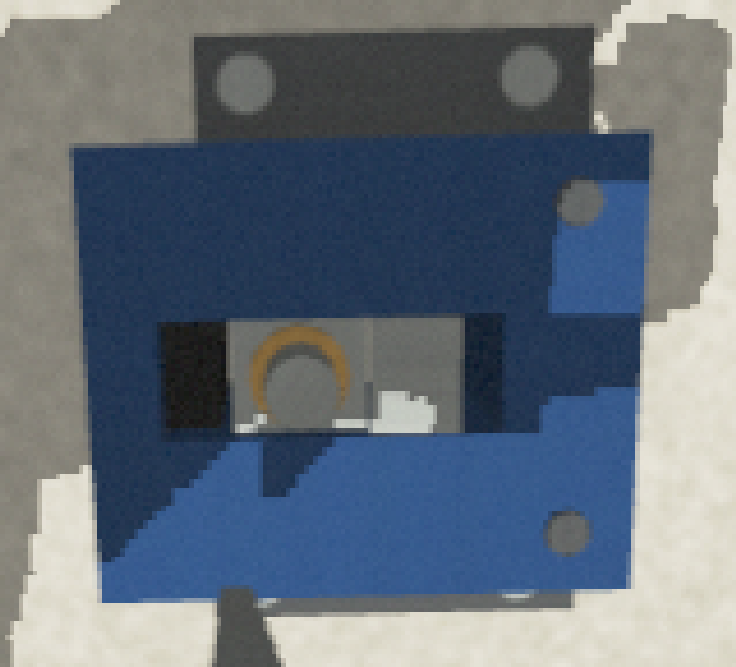

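Run:
```python
from h import *
print(step([.5276,-.0976,.20],down(-86.4)))
```

```text
(array([-13.3, -31.6,  31. ]), array([ 0.018, -0.003, -0.029]))
```

>>> play_rows(increments=[[0.15,-5,-11,0,0.009,-0.002,-0.015],[0.15,-5,-11,0,0.009,-0.001,-0.014],[0.15,-4,-10,0,0,0,0],[0.15,0,0,15,0,0,0],[0.15,0,0,16,0,0,0],[0.15,0,0,0,0,0,0],[0.15,0,0,0,0,0,0],[0.15,0,0,0,0,0,0]])

```text
clock: 10.35
tool_pos: [0.5309, -0.0947, 0.1976]
eef_rot: [0.731, -0.683, -0.0, -0.0]
contact_force: [-0.1, -0.6, -2.2]
opening: 0.274
```

Run:
```python
from h import *
print(step([.5276,-.0976,.165],down(-86.4)))
```

```text
(array([ 2.7,  3.5, 32.6]), array([-0.   ,  0.001,  0.005]))
```

>>> play_rows(increments=[[0.15,3,4,6,0,0,0.005],[0.15,0,0,12,0,0,0],[0.15,0,0,12,0,0,0],[0.15,0,0,0,0,0,0],[0.15,0,0,0,0,0,0],[0.15,0,0,0,0,0,0],[0.15,0,0,0,0,0,0],[0.15,0,0,0,0,0,0]])

```text
clock: 11.35
tool_pos: [0.5274, -0.0984, 0.1662]
eef_rot: [0.729, -0.685, 0.001, -0.001]
contact_force: [-0.2, 0.5, -3.5]
opening: 0.271
```

Run:
```python
from h import *
print(step([.5276,-.0976,.165],down(-86.4)),r.get_state()['tool_pos'])
c,im=shot('wrist','w5')
cv2.imwrite('pics/w5z.png',cv2.resize(im[110:280,240:400],None,fx=4.6,fy=4.6,interpolation=0))
c,im=shot('side','s5')
cv2.imwrite('pics/s5z.png',cv2.resize(im[170:290,300:420],None,fx=5,fy=5,interpolation=0))
```

```text
(array([-0.8, -0.3,  1.2]), array([-0.002,  0.   , -0.   ])) [ 0.52736785 -0.09843926  0.16617383]
```

View pics/w5z.png

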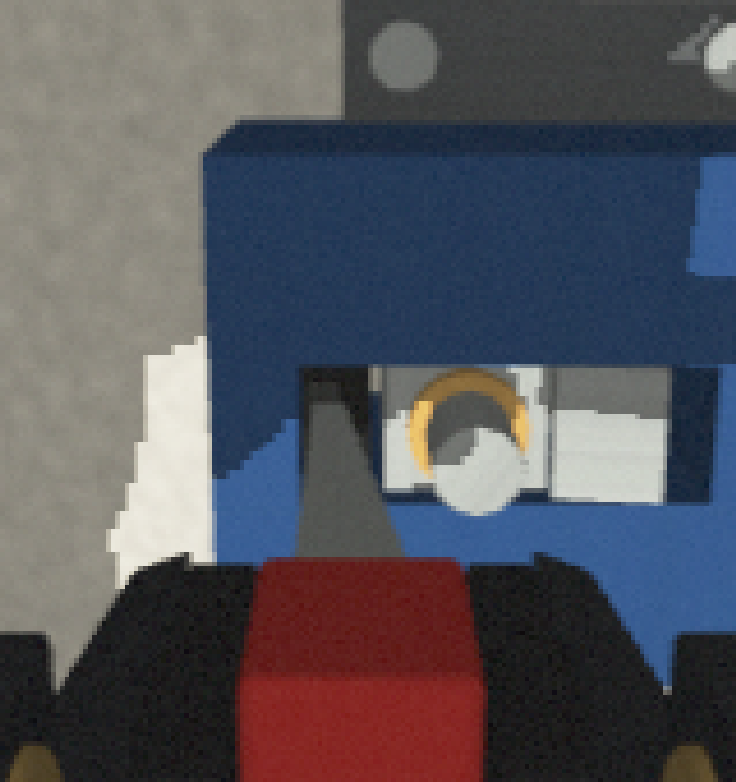

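View pics/s5z.png

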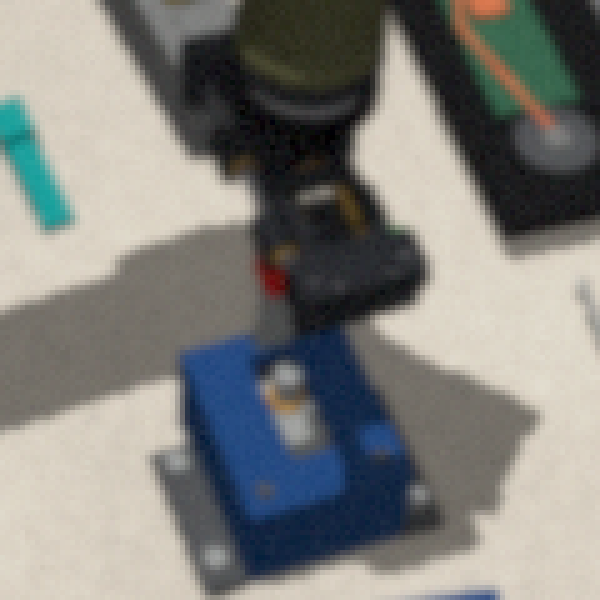

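Run:
```python
from h import *
c=r.get_calibration('wrist');s=r.get_state();q=Ro.from_quat(s['eef_rot'])
f=lambda L:np.array(L)/4.6+[240,110]-.5
P=f([(310,402),(347,402),(265,560),(461,560),(238,680),(485,680)])
p,R,e=keypose(c,P);print(p,e.round(1).tolist(),'tool',q.inv().apply(p-s['tool_pos']))
W=onz(c,f([(300,367),(300,495),(718,367),(712,503)]),.075)[:,:2];print('hole',W)
y=np.array([np.cos(np.deg2rad(-86.4)),np.sin(np.deg2rad(-86.4))]);x=np.array([-y[1]*-1,y[0]*-1])*1;x=np.array([y[1],-y[0]])
print('socket axes',x,y)
far=(W[0]+W[2])/2;near=(W[1]+W[3])/2;mid=(W[0]+W[3]+W[1]+W[2])/4
for z in (.0855,.088,.0915):
    T=onz(c,f([(310,402),(347,402)]),z)[:,:2]
    print(z,'flat->wall',[(T[0]-W[0])@y*1e3],'thick',np.linalg.norm(T[1]-T[0])*1e3,'tip edge to far edge', (T[0]-W[0])@x*1e3,'width',(W[3]-W[2])@x*1e3)
```

```text
[ 0.52069615 -0.09946036  0.08643231] [[0.9, 0.4], [-0.7, 0.4], [-0.5, -1.1], [0.0, -0.9], [0.6, 0.5], [-0.3, 0.7]] tool [0.00064567 0.00685668 0.07970353]
hole [[ 0.53445227 -0.08775766]
 [ 0.51045312 -0.08897924]
 [ 0.53911236 -0.16165678]
 [ 0.51358041 -0.16399423]]
socket axes [-0.99802673 -0.06279052] [ 0.06279052 -0.99802673]
0.0855 flat->wall [np.float64(2.100001899919418)] thick 6.297771580799098 tip edge to far edge 3.3980485523566646 width 25.628332945129703
0.088 flat->wall [np.float64(2.1941927537990296)] thick 6.228333568509343 tip edge to far edge 2.672880839725784 width 25.628332945129703
0.0915 flat->wall [np.float64(2.326059949230497)] thick 6.131120351303684 tip edge to far edge 1.6576460420424635 width 25.628332945129703
```

The tip (310–347, 402 in the zoom) is over the keyway. The flat face is about 2.3 mm off the wall and the key is roughly centred in width. I'll shift it about 1.2 mm toward the wall and lower it gently.

>>> play_rows(increments=[[0.15,-1.5,0,0,0,0,0],[0.15,0,0,0,0,0,0],[0.15,0,0,4,0,0,0],[0.15,0,0,4,0,0,0],[0.15,0,0,0,0,0,0],[0.15,0,0,0,0,0,0],[0.15,0,0,0,0,0,0],[0.15,0,0,0,0,0,0]])

```text
clock: 12.45
tool_pos: [0.5272, -0.0968, 0.1575]
eef_rot: [0.729, -0.685, 0.0, -0.001]
contact_force: [0.3, 0.4, -2.3]
opening: 0.271
```

Run:
```python
from h import *
print(step([.5274,-.0972,.150],down(-86.4)),r.get_state()['tool_pos'])
c,im=shot('wrist','w6')
cv2.imwrite('pics/w6z.png',cv2.resize(im[110:280,240:400],None,fx=4.6,fy=4.6,interpolation=0))
```

```text
(array([ 0.4, -0.1,  7.5]), array([-0.002,  0.   , -0.   ])) [ 0.5272392  -0.09679973  0.15752049]
```

View pics/w6z.png

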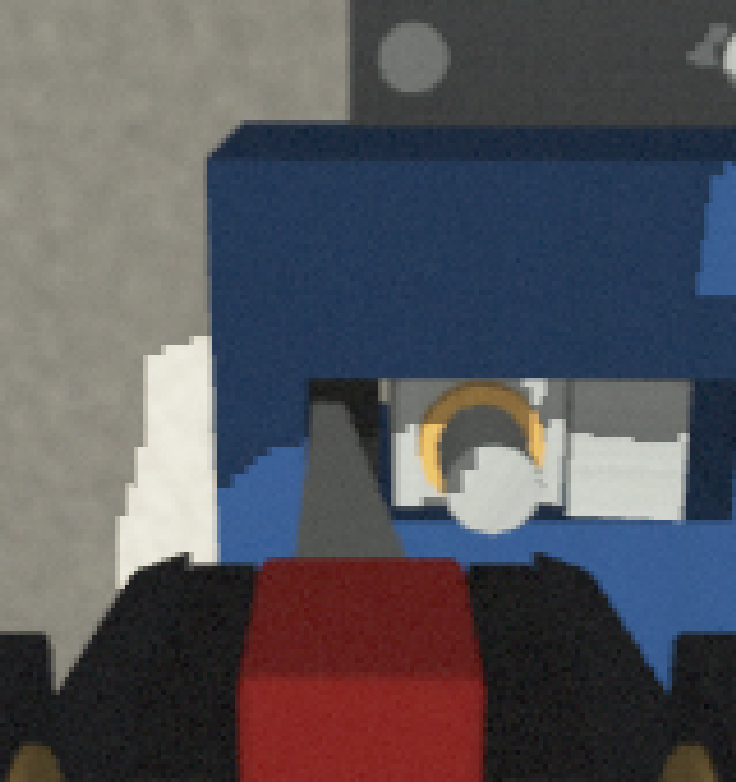

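>>> play_rows(increments=[[0.15,0.6,0,2,0,0,0],[0.15,0,0,3,0,0,0],[0.15,0,0,3,0,0,0],[0.15,0,0,3,0,0,0],[0.15,0,0,3,0,0,0],[0.15,0,0,0,0,0,0],[0.15,0,0,0,0,0,0],[0.15,0,0,0,0,0,0]])

```text
clock: 13.5
tool_pos: [0.5274, -0.0975, 0.1424]
eef_rot: [0.729, -0.685, 0.0, -0.001]
contact_force: [-0.4, -0.4, -2.6]
opening: 0.274
```

Run:
```python
from h import *
print(step([.5274,-.0972,.130],down(-86.4)),r.get_state()['tool_pos'],r.get_state()['contact_force'])
c,im=shot('wrist','w7')
cv2.imwrite('pics/w7z.png',cv2.resize(im[110:280,240:400],None,fx=4.6,fy=4.6,interpolation=0))
```

```text
(array([-0.3, -0. , 12.4]), array([-0.002,  0.   , -0.   ])) [ 0.52735029 -0.09748032  0.14243569] [-0.44626546 -0.36440901 -2.58486471]
```

View pics/w7z.png

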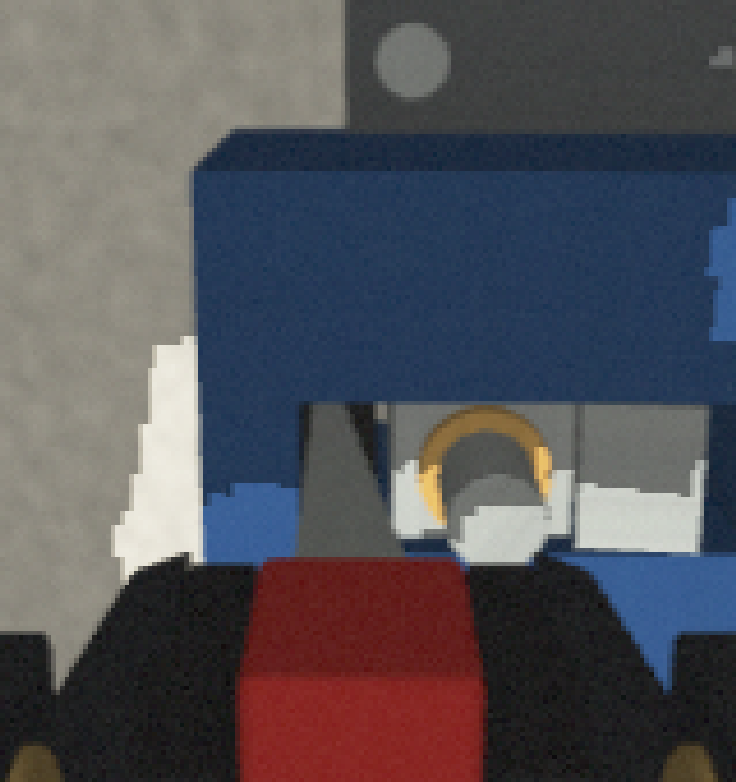

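>>> play_rows(increments=[[0.15,0,0,2.5,0,0,0],[0.15,0,0,2.5,0,0,0],[0.15,0,0,2.5,0,0,0],[0.15,-0.6,0,2,0,0,0],[0.15,0,0,2,0,0,0],[0.15,0,0,0,0,0,0],[0.15,0,0,0,0,0,0],[0.15,0,0,0,0,0,0]])

```text
clock: 14.55
tool_pos: [0.5274, -0.0968, 0.1302]
eef_rot: [0.729, -0.685, 0.001, -0.001]
contact_force: [0.1, -0.7, -3.2]
opening: 0.269
```

Run:
```python
from h import *
s=r.get_state();print(s['tool_pos'],s['contact_force'],s['moment'],Ro.from_quat(s['eef_rot']).inv().apply(s['contact_force']))
```

```text
[ 0.52743875 -0.09681299  0.13016245] [ 0.05392528 -0.74112619 -3.15437361] [-0.01632359  0.15286499  0.00636992] [ 7.43460264e-01 -1.69724559e-03  3.15428483e+00]
```

>>> play_rows(increments=[[0.15,0,0,1.5,0,0,0],[0.15,0,0,1.5,0,0,0],[0.15,0,0,1.5,0,0,0],[0.15,0,0,1.5,0,0,0],[0.15,0,0,0,0,0,0],[0.15,0,0,0,0,0,0],[0.15,0,0,0,0,0,0],[0.15,0,0,0,0,0,0]])

```text
clock: 15.55
tool_pos: [0.5275, -0.0969, 0.1238]
eef_rot: [0.729, -0.685, 0.001, -0.001]
contact_force: [0.1, -0.1, -3.2]
opening: 0.269
```

Run:
```python
from h import *
s=r.get_state();print(s['tool_pos'],s['contact_force'],s['moment'])
c,im=shot('wrist','w8')
cv2.imwrite('pics/w8z.png',cv2.resize(im[110:280,240:400],None,fx=4.6,fy=4.6,interpolation=0))
```

```text
[ 0.52753973 -0.0968705   0.12382466] [ 0.05503516 -0.12541181 -3.24945038] [-0.02285106  0.15954888  0.02341464]
```

View pics/w8z.png

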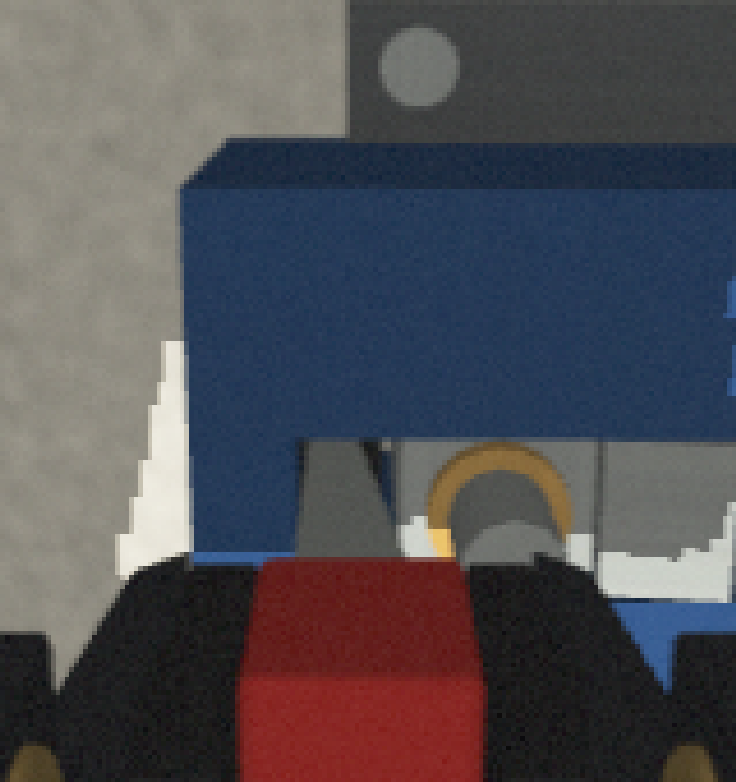

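>>> play_rows(increments=[[0.15,0,0,2,0,0,0],[0.15,0,0,2,0,0,0],[0.15,0,0,2,0,0,0],[0.15,0,0,1.5,0,0,0],[0.15,0,0,1.5,0,0,0],[0.15,0,0,0,0,0,0],[0.15,0,0,0,0,0,0],[0.15,0,0,0,0,0,0]])

```text
clock: 16.6
tool_pos: [0.5276, -0.0969, 0.1141]
eef_rot: [0.729, -0.685, 0.001, -0.001]
contact_force: [-0.1, -0.5, -3.5]
opening: 0.27
```

Run:
```python
from h import *
s=r.get_state();print(s['tool_pos'],s['contact_force'],s['moment'])
c,im=shot('wrist','w9')
cv2.imwrite('pics/w9z.png',cv2.resize(im[110:280,240:400],None,fx=4.6,fy=4.6,interpolation=0))
```

```text
[ 0.52756873 -0.09687269  0.11412295] [-0.13464498 -0.46819644 -3.48567914] [-0.00815277  0.13920531 -0.03149697]
```

View pics/w9z.png

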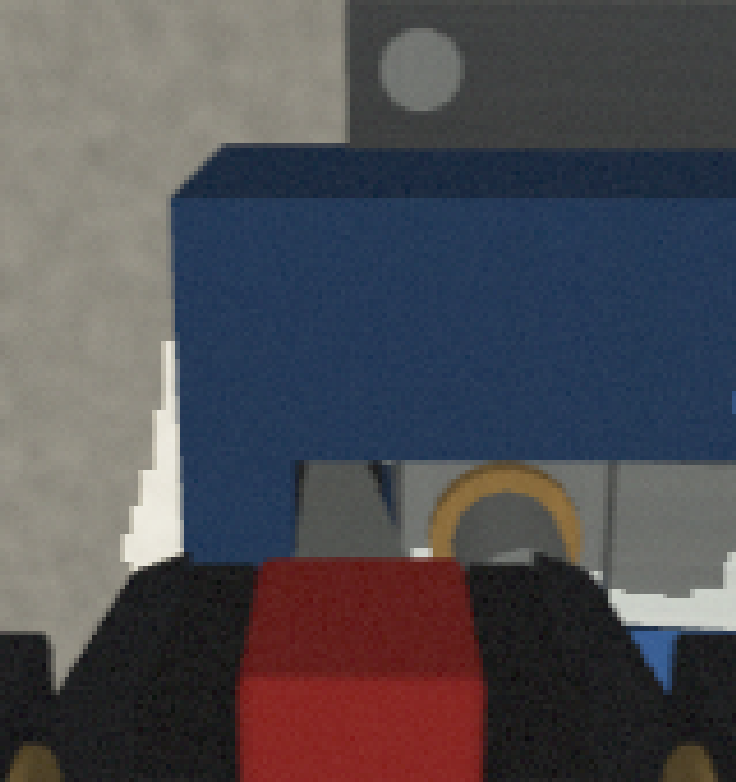

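>>> play_rows(increments=[[0.15,0,0,1.5,0,0,0],[0.15,0,0,1.5,0,0,0],[0.15,0,0,1.5,0,0,0],[0.15,0,0,1.5,0,0,0],[0.15,0,0,0,0,0,0],[0.15,0,0,0,0,0,0],[0.15,0,0,0,0,0,0],[0.15,0,0,0,0,0,0]])

```text
clock: 17.65
tool_pos: [0.5276, -0.0969, 0.1077]
eef_rot: [0.729, -0.685, 0.001, -0.001]
contact_force: [-0.0, -0.1, -2.8]
opening: 0.269
```

Run:
```python
from h import *
s=r.get_state();print(s['tool_pos'],s['contact_force'],s['moment'])
```

```text
[ 0.52763738 -0.0968962   0.10773332] [-0.03745161 -0.10332077 -2.84067695] [-0.00632711  0.11313278 -0.01890029]
```

>>> play_rows(increments=[[0.15,0,0,1.5,0,0,0],[0.15,0,0,1.5,0,0,0],[0.15,0,0,1.5,0,0,0],[0.15,0,0,0,0,0,0],[0.15,0,0,0,0,0,0],[0.15,0,0,0,0,0,0],[0.15,0,0,0,0,0,0],[0.15,0,0,0,0,0,0]])

```text
clock: 18.65
tool_pos: [0.5277, -0.0969, 0.103]
eef_rot: [0.729, -0.685, 0.001, -0.001]
contact_force: [-0.3, 0.2, -3.4]
opening: 0.267
```

Run:
```python
from h import *
s=r.get_state();print(s['tool_pos'],s['contact_force'],s['moment'])
c,im=shot('wrist','w10')
cv2.imwrite('pics/w10z.png',cv2.resize(im[110:280,240:400],None,fx=4.6,fy=4.6,interpolation=0))
c,im=shot('side','s10')
cv2.imwrite('pics/s10z.png',cv2.resize(im[170:290,300:420],None,fx=5,fy=5,interpolation=0))
```

```text
[ 0.52772822 -0.09689098  0.10297455] [-0.25884098  0.22708097 -3.43278833] [ 0.01835752  0.15464062 -0.04044211]
```

View pics/w10z.png

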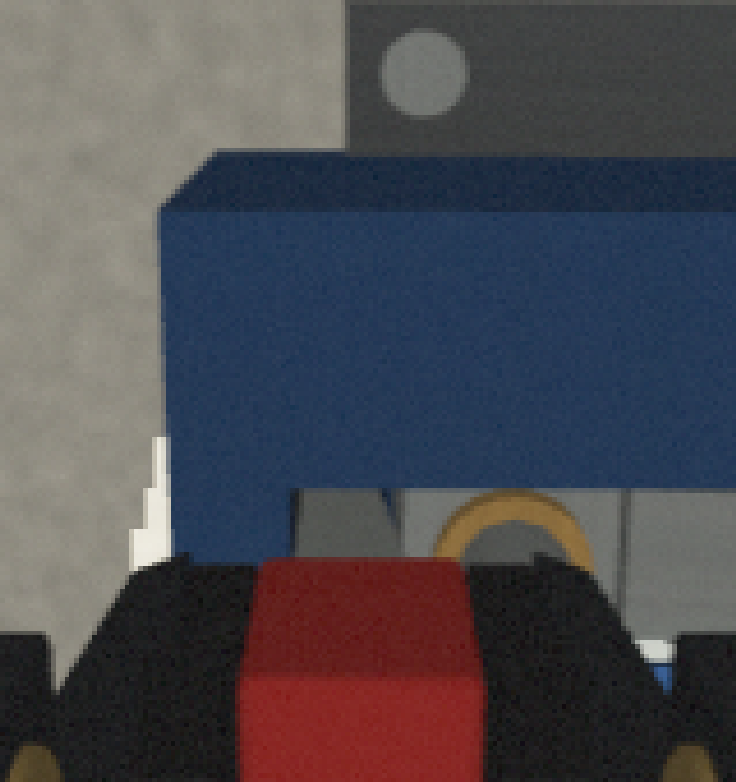

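View pics/s10z.png

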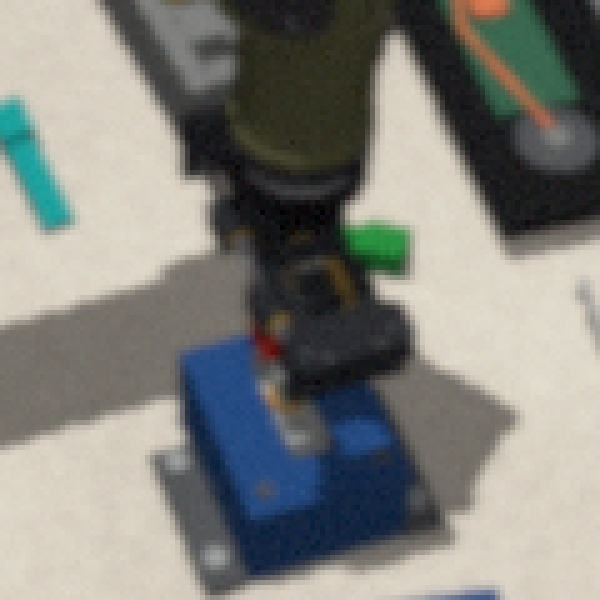

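>>> play_rows(increments=[[0.15,0,0,1.2,0,0,0],[0.15,0,0,1.2,0,0,0],[0.15,0,0,0,0,0,0],[0.15,0,0,1.2,0,0,0],[0.15,0,0,0,0,0,0],[0.15,0,0,0,0,0,0],[0.15,0,0,0,0,0,0],[0.15,0,0,0,0,0,0]])

```text
clock: 19.75
tool_pos: [0.5277, -0.0969, 0.0991]
eef_rot: [0.729, -0.685, 0.001, -0.001]
contact_force: [-0.0, 0.6, -3.0]
opening: 0.27
```

Run:
```python
from h import *
s=r.get_state();print(s['tool_pos'],s['contact_force'],s['moment'])
```

```text
[ 0.52773206 -0.09694787  0.09907543] [-2.57517412e-03  6.05623972e-01 -3.01140419e+00] [-0.03690446  0.17802015 -0.01826871]
```

No contact yet, and the tip is about 50 mm down. The fingertips are just above the pin top, so I'm releasing for the last few millimetres of free drop.

>>> play_rows(increments=[[0.28,0,0,0,0,0,0],[0.3,0,0,0,0,0,0],[0.34,0,0,0,0,0,0],[0.36,0,0,0,0,0,0],[0.36,0,0,0,0,0,0],[0.36,0,0,0,0,0,0],[0.36,0,0,0,0,0,0],[0.36,0,0,0,0,0,0]], grip_force=5)

```text
clock: 20.75
tool_pos: [0.5286, -0.0974, 0.0999]
eef_rot: [0.729, -0.685, 0.002, -0.001]
contact_force: [-0.8, -0.1, 0.4]
opening: 0.358
```

Run:
```python
from h import *
s=r.get_state();print(s['tool_pos'],s['contact_force'],s['moment'])
c,im=shot('wrist','w11')
cv2.imwrite('pics/w11z.png',cv2.resize(im[110:280,240:400],None,fx=4.6,fy=4.6,interpolation=0))
```

```text
[ 0.52859614 -0.09740483  0.09993862] [-0.78882563 -0.08519828  0.40889093] [-0.04825722  0.17378958  0.00393914]
```

View pics/w11z.png

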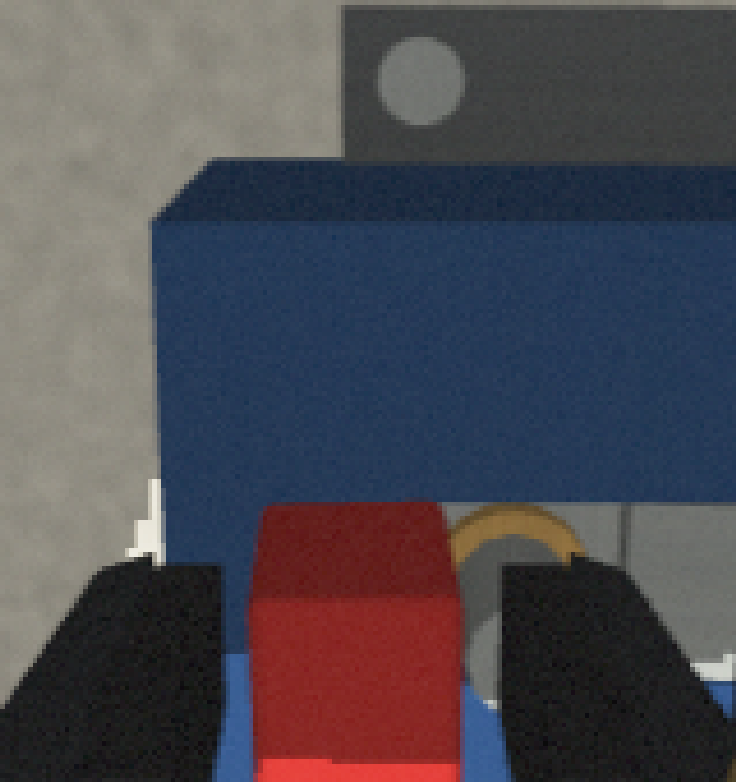

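Run:
```python
from h import *
c=r.get_calibration('wrist');s=r.get_state();q=Ro.from_quat(s['eef_rot'])
f=lambda L:np.array(L)/4.6+[240,110]-.5
# distance from widths, head top near edge
for nm,P,w in (('top',[(249,600),(463,600)],.024),('bot',[(262,507),(438,507)],.024)):
    p=f(P);
    for z in (.085,.09,.095,.1,.105,.11,.115,.12,.125):
        X=onz(c,p,z);print(nm,z,X.mean(0).round(4),round(np.linalg.norm(X[1]-X[0])*1e3,2))
c2=r.get_calibration('side')
c2,im=shot('side','s11')
cv2.imwrite('pics/s11z.png',cv2.resize(im[200:290,310:400],None,fx=6,fy=6,interpolation=2))
# predicted head corners in side for depth d
y=np.array([.0628,-.998]);x=np.array([-.998,-.0628]);K=np.array([.522,-.0887])
for d in (.04,.045,.05,.055,.06):
    z=.075-d
    P=[np.r_[K+y*(.008+b)+x*a,z+h] for a,b,h in [(.013,-.012,.07),(.013,-.012,.102),(.013,.012,.102),(.013,.012,.07),(-.013,-.012,.102),(-.013,.012,.102)]]
    print(d,((proj(c2,P)+.5-[310,200])*6).round(0).tolist())
```

```text
top 0.085 [ 0.526  -0.0975  0.085 ] 26.99
top 0.09 [ 0.5283 -0.0973  0.09  ] 26.15
top 0.095 [ 0.5305 -0.0972  0.095 ] 25.32
top 0.1 [ 0.5328 -0.0971  0.1   ] 24.48
top 0.105 [ 0.535  -0.0969  0.105 ] 23.64
top 0.11 [ 0.5372 -0.0968  0.11  ] 22.81
top 0.115 [ 0.5395 -0.0967  0.115 ] 21.97
top 0.12 [ 0.5417 -0.0966  0.12  ] 21.13
top 0.125 [ 0.544  -0.0964  0.125 ] 20.29
bot 0.085 [ 0.5385 -0.096   0.085 ] 21.76
bot 0.09 [ 0.5403 -0.0959  0.09  ] 21.08
bot 0.095 [ 0.5422 -0.0958  0.095 ] 20.41
bot 0.1 [ 0.544  -0.0957  0.1   ] 19.73
bot 0.105 [ 0.5459 -0.0956  0.105 ] 19.06
bot 0.11 [ 0.5477 -0.0955  0.11  ] 18.38
bot 0.115 [ 0.5496 -0.0955  0.115 ] 17.71
bot 0.12 [ 0.5514 -0.0954  0.12  ] 17.03
bot 0.125 [ 0.5533 -0.0953  0.125 ] 16.36
0.04 [[237.0, 216.0], [240.0, 177.0], [258.0, 215.0], [255.0, 254.0], [291.0, 162.0], [309.0, 201.0]]
0.045 [[237.0, 221.0], [240.0, 183.0], [258.0, 221.0], [255.0, 260.0], [290.0, 169.0], [309.0, 207.0]]
0.05 [[237.0, 227.0], [239.0, 189.0], [257.0, 228.0], [254.0, 266.0], [290.0, 175.0], [308.0, 213.0]]
0.055 [[236.0, 233.0], [239.0, 195.0], [257.0, 234.0], [254.0, 271.0], [289.0, 181.0], [307.0, 219.0]]
0.06 [[236.0, 239.0], [238.0, 201.0], [256.0, 240.0], [253.0, 277.0], [289.0, 187.0], [307.0, 225.0]]
```

View pics/s11z.png

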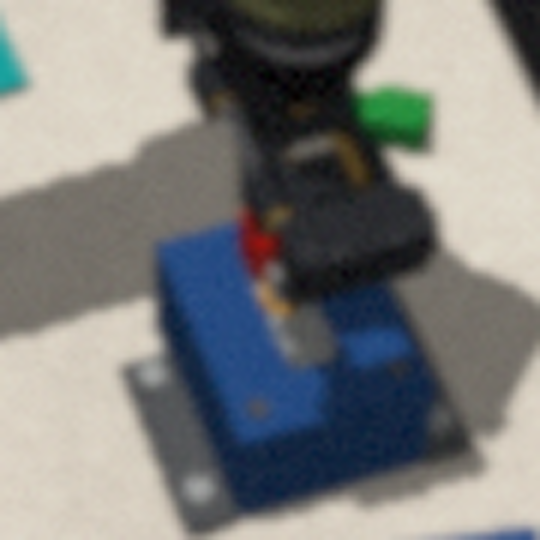

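The head has dropped a lot further in the view. I'll raise the hand clear and measure how deep it now sits.

>>> play_rows(increments=[[0.4,0,0,-5,0,0,0],[0.4,0,0,-10,0,0,0],[0.4,0,0,-20,0,0,0],[0.4,0,0,-25,0,0,0],[0.4,0,0,-25,0,0,0],[0.4,0,20,-15,0,0,0],[0.4,0,20,0,0,0,0],[0.4,0,0,0,0,0,0]])

```text
clock: 21.85
tool_pos: [0.4881, -0.1003, 0.2075]
eef_rot: [0.729, -0.685, 0.003, -0.003]
contact_force: [0.2, -0.4, -0.2]
opening: 0.404
```

Run:
```python
from h import *
s=r.get_state();print(s['clock'],s['tool_pos'],s['contact_force'])
c,im=shot('wrist','w12')
cv2.imwrite('pics/w12z.png',cv2.resize(im[60:240,200:400],None,fx=4,fy=4,interpolation=0))
c2,im=shot('side','s12')
cv2.imwrite('pics/s12z.png',cv2.resize(im[200:290,310:400],None,fx=6,fy=6,interpolation=0))
```

```text
21.85 [ 0.48805594 -0.10032932  0.20751963] [ 0.23805428 -0.36839141 -0.19988746]
```

View pics/w12z.png

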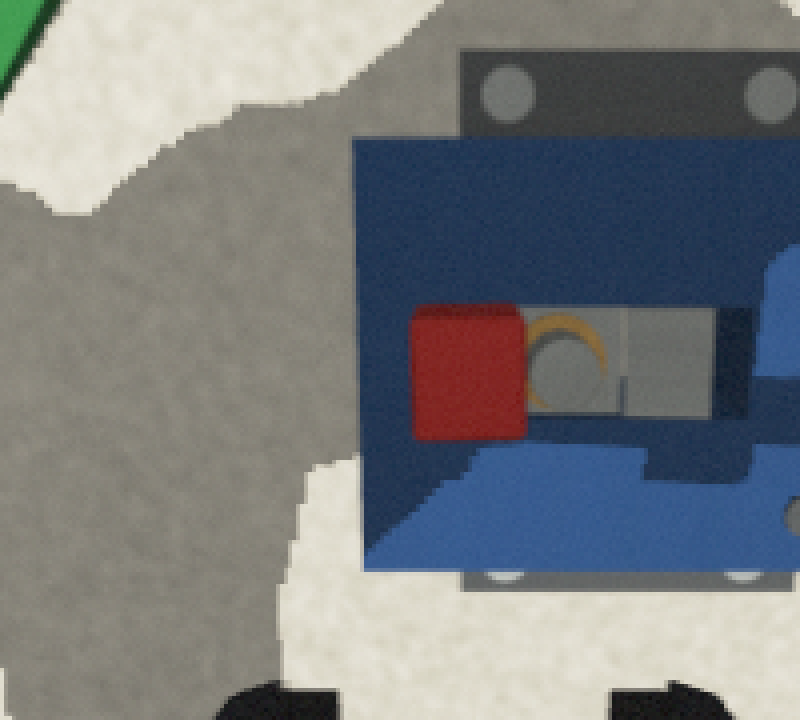

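View pics/s12z.png

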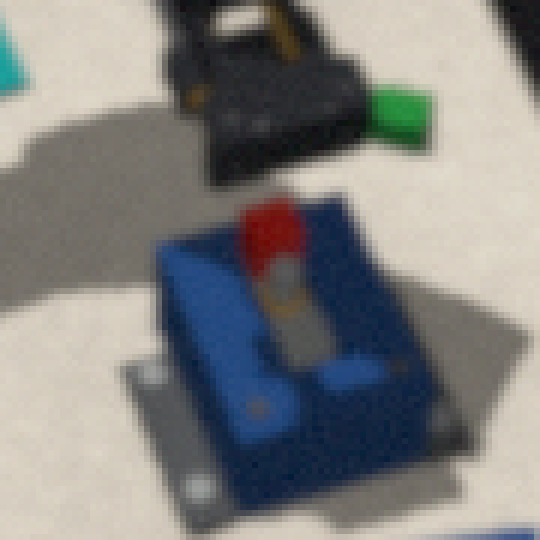

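Run:
```python
from h import *
c=r.get_calibration('wrist')
f=lambda L:np.array(L)/4+[200,60]-.5
H=f([(412,319),(526,319),(527,440),(415,440)]);S=f([(353,139),(364,571)])
for z in (.1,.105,.11,.115,.12,.125):
    X=onz(c,H,z);d=lambda i,j:round(np.linalg.norm(X[i]-X[j])*1e3,2);print(z,X.mean(0).round(4),d(0,1),d(3,2),d(0,3),d(1,2))
for z in (.07,.075,.08): print(z,np.linalg.norm(np.diff(onz(c,S,z),axis=0)))
# side: top face and pin
c2=r.get_calibration('side')
y=np.array([.0628,-.998]);x=np.array([-.998,-.0628]);K=np.array([.522,-.0887])
for d in (.045,.05,.055,.06,.065):
    z=.075-d
    P=[np.r_[K+y*(.008+b)+x*a,z+h] for a,b,h in [(.013,-.012,.102),(-.013,-.012,.102),(-.013,.012,.102),(.013,.012,.102),(.013,.012,.07)]]
    print(d,((proj(c2,P)+.5-[310,200])*6).round(0).tolist())
S=[np.r_[K+y*b+x*a,.075] for a,b in [(.05,-.0175),(-.05,-.0175),(.05,.1035),(-.05,.1035)]]+[np.r_[K+y*.045,.095]]
print(((proj(c2,S)+.5-[310,200])*6).round(0).tolist())
```

```text
0.1 [ 0.5244 -0.0981  0.1   ] 23.7 23.89 25.5 25.51
0.105 [ 0.5251 -0.098   0.105 ] 23.23 23.42 25.0 25.01
0.11 [ 0.5258 -0.098   0.11  ] 22.76 22.95 24.5 24.51
0.115 [ 0.5265 -0.0979  0.115 ] 22.3 22.48 24.0 24.01
0.12 [ 0.5271 -0.0979  0.12  ] 21.83 22.01 23.49 23.5
0.125 [ 0.5278 -0.0979  0.125 ] 21.36 21.54 22.99 23.0
0.07 0.10104182919441337
0.075 0.09926207353534831
0.08 0.09748231787628318
0.045 [[240.0, 183.0], [290.0, 169.0], [309.0, 207.0], [258.0, 221.0], [255.0, 260.0]]
0.05 [[239.0, 189.0], [290.0, 175.0], [308.0, 213.0], [257.0, 228.0], [254.0, 266.0]]
0.055 [[239.0, 195.0], [289.0, 181.0], [307.0, 219.0], [257.0, 234.0], [254.0, 271.0]]
0.06 [[238.0, 201.0], [289.0, 187.0], [307.0, 225.0], [256.0, 240.0], [253.0, 277.0]]
0.065 [[238.0, 207.0], [288.0, 193.0], [306.0, 231.0], [256.0, 246.0], [253.0, 283.0]]
[[156.0, 249.0], [343.0, 196.0], [242.0, 450.0], [438.0, 391.0], [298.0, 299.0]]
```

Correction: the drop was too deep, and the head now rests on the socket top. The pin is about 30 mm from the end I used but about 45 mm from the far end. So the bearing wall is the far (−y) end, and this slot was only the clearance behind the spindle. I'll regrasp the head above the pin, lift the key out, turn it back and use the far end.

Run:
```python
from h import *
print(step([.525,-.098,.125],down(-86.4)))
c=r.get_calibration('wrist')
f=lambda L:np.array(L)/4+[200,60]-.5
print(onz(c,f([(753,308),(748,420)]),.075), onz(c,f([(714,308),(712,418)]),.075))
```

```text
(array([ -0.2, -34.3,  82.5]), array([-0.01 , -0.002,  0.   ]))
[[ 0.54167728 -0.16171003  0.075     ]
 [ 0.51593328 -0.16372159  0.075     ]] [[ 0.54108929 -0.15279806  0.075     ]
 [ 0.51585875 -0.15524128  0.075     ]]
```

>>> play_rows(increments=[[0.42,0,-17,0,-0.005,-0.001,0],[0.42,0,-17,0,-0.005,-0.001,0],[0.42,0,0,25,0,0,0],[0.42,0,0,30,0,0,0],[0.42,0,0,25,0,0,0],[0.42,0,0,5,0,0,0],[0.42,0,0,0,0,0,0],[0.42,0,0,0,0,0,0]], grip_force=40)

```text
clock: 22.95
tool_pos: [0.5339, -0.0973, 0.1204]
eef_rot: [0.731, -0.682, 0.003, -0.002]
contact_force: [0.0, -0.7, -0.6]
opening: 0.421
```

Run:
```python
from h import *
print(step([.525,-.098,.0975],down(-86.4)))
```

```text
(array([-0. ,  9.1, 22.8]), array([-0.007, -0.002,  0.006]))
```

>>> play_rows(increments=[[0.42,0,8.5,5,-0.007,-0.002,0.006],[0.42,0,0,7,0,0,0],[0.42,0,0,6,0,0,0],[0.42,0,0,2,0,0,0],[0.42,0,0,0,0,0,0],[0.42,0,0,0,0,0,0],[0.42,0,0,0,0,0,0],[0.42,0,0,0,0,0,0]])

```text
clock: 23.95
tool_pos: [0.526, -0.0982, 0.1005]
eef_rot: [0.729, -0.685, 0.001, -0.001]
contact_force: [0.3, 0.5, 0.2]
opening: 0.419
```

Run:
```python
from h import *
print(step([.525,-.098,.0975],down(-86.4)))
```

```text
(array([-0.2,  1. ,  3. ]), array([-0.003, -0.001, -0.001]))
```

>>> play_rows(increments=[[0.42,0,1,3,-0.003,-0.001,0],[0.42,0,0,0.5,0,0,0],[0.42,0,0,0,0,0,0],[0.3,0,0,0,0,0,0],[0.15,0,0,0,0,0,0],[0.15,0,0,0,0,0,0],[0.15,0,0,0,0,0,0],[0.15,0,0,0,0,0,0]])

```text
clock: 24.95
tool_pos: [0.5249, -0.0981, 0.0969]
eef_rot: [0.729, -0.685, -0.0, 0.0]
contact_force: [0.1, 0.8, -1.0]
opening: 0.27
```

Run:
```python
from h import *
s=r.get_state();print(s['tool_pos'],s['contact_force'],s['opening'])
```

```text
[ 0.52492537 -0.09806486  0.09685109] [ 0.10261485  0.84279908 -0.97980323] 0.2701789948799961
```

Gripped again at 23.8 mm. I'm lifting it straight out.

>>> play_rows(increments=[[0.15,0,0,-6,0,0,0],[0.15,0,0,-12,0,0,0],[0.15,0,0,-15,0,0,0],[0.15,0,0,-18,0,0,0],[0.15,0,0,-18,0,0,0],[0.15,0,0,-18,0,0,0],[0.15,0,0,-15,0,0,0],[0.15,0,0,-8,0,0,0]])

```text
clock: 25.95
tool_pos: [0.524, -0.098, 0.2148]
eef_rot: [0.729, -0.685, -0.0, 0.0]
contact_force: [0.8, 0.4, -1.9]
opening: 0.266
```

Run:
```python
from h import *
s=r.get_state();print(s['tool_pos'],s['contact_force'],s['opening'],s['q'])
```

```text
[ 0.52397579 -0.09798285  0.21484538] [ 0.83362552  0.42500086 -1.86903574] 0.2661375343830682 [-0.26195695  0.68297055  0.61852713  1.89305944 -0.56814165  0.74848045
 -0.82861977]
```

>>> play_rows(increments=[[0.15,0,0,-3,0,0,-0.12],[0.15,0,0,-3,0,0,-0.18],[0.15,0,0,-3,0,0,-0.18],[0.15,0,0,-3,0,0,-0.18],[0.15,0,0,-2,0,0,-0.18],[0.15,0,0,-2,0,0,-0.18],[0.15,0,0,-2,0,0,-0.18],[0.15,0,0,-2,0,0,-0.18]])

```text
clock: 26.95
tool_pos: [0.5212, -0.0984, 0.2363]
eef_rot: [0.999, -0.043, -0.003, 0.001]
contact_force: [-0.5, -0.3, -3.2]
opening: 0.269
```

>>> play_rows(increments=[[0.15,0,0,-2,0,0,-0.18],[0.15,0,0,-2,0,0,-0.18],[0.15,0,0,-2,0,0,-0.18],[0.15,0,0,-2,0,0,-0.18],[0.15,0,0,-2,0,0,-0.18],[0.15,0,0,-2,0,0,-0.18],[0.15,0,0,-2,0,0,-0.18],[0.15,0,0,-2,0,0,-0.18]])

```text
clock: 27.95
tool_pos: [0.517, -0.102, 0.252]
eef_rot: [0.765, 0.643, -0.008, -0.002]
contact_force: [0.1, 0.5, -3.6]
opening: 0.267
```

Run:
```python
from h import *
s=r.get_state();print(s['tool_pos'],s['q'])
y=np.array([np.cos(np.deg2rad(93.6)),np.sin(np.deg2rad(93.6))]);K=np.array([.5266,-.1627])
print(K+y*.009,step(np.r_[K+y*.009,.20],down(93.6)))
```

```text
[ 0.51695418 -0.10197191  0.25203807] [ 0.24895359  0.55190651 -0.2342741   1.83044195  0.18252675  0.79507644
  1.31592794]
[ 0.52603489 -0.15371776] (array([-48.9,  18.6,  52.3]), array([-0.015,  0.008, -0.236]))
```

>>> play_rows(increments=[[0.15,-15,6,0,-0.008,0.004,-0.12],[0.15,-18,5,0,-0.007,0.004,-0.12],[0.15,-15,0,5,0,0,0],[0.15,0,0,20,0,0,0],[0.15,0,0,15,0,0,0],[0.15,0,0,5,0,0,0],[0.15,0,0,0,0,0,0],[0.15,0,0,0,0,0,0]])

```text
clock: 28.95
tool_pos: [0.5233, -0.1549, 0.2047]
eef_rot: [0.683, 0.73, -0.003, -0.001]
contact_force: [-0.3, 0.6, -3.1]
opening: 0.265
```

Run:
```python
from h import *
print(r.get_state()['tool_pos'],step([.526,-.1537,.19],down(93.6)))
c,im=shot('wrist','w13')
cv2.imwrite('pics/w13z.png',cv2.resize(im[110:280,240:400],None,fx=4.6,fy=4.6,interpolation=0))
```

```text
[ 0.52333565 -0.15491512  0.2046886 ] (array([ 1.1,  2.8, 14.7]), array([-0.005,  0.003,  0.003]))
```

View pics/w13z.png

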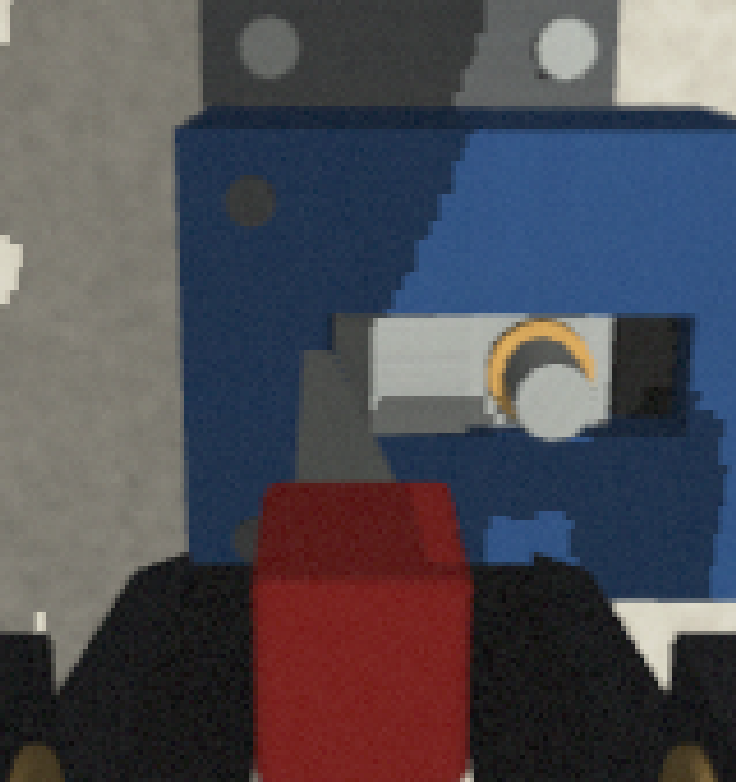

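```bash
cat > m2.py <<'E'
from h import *
import sys
def rel(c,tip,wall,z,off,sc=4.6):
    """tip L,R px; wall far/near px (zoom); z tip height. -> flat to wall (socket y), tip x edge vs hole +x... all mm"""
    f=lambda L:np.array(L)/sc+off-.5
    a=np.deg2rad(93.6);y=np.array([np.cos(a),np.sin(a)]);x=np.array([y[1],-y[0]])
    T=onz(c,f(tip),z)[:,:2];W=onz(c,f(wall),.075)[:,:2]
    print('wall',W.round(4).tolist(),'tip',T.round(4).tolist())
    print('z',z,'flat off wall',((T[0]-W[0])@y*1e3).round(2),'thick',((T[1]-T[0])@y*1e3).round(2),'tip near-edge x minus hole x-edge',((T[0]-W[0])@x*1e3).round(2))
E
python3 - <<'E'
from m2 import *
c=r.get_calibration('wrist')
for z in (.108,.113): rel(c,[(302,350),(335,350)],[(333,315),(334,340)],z,[240,110])
E
```

```text
wall [[0.5137, -0.1624], [0.5189, -0.1619]] tip [[0.5132, -0.1672], [0.5128, -0.1613]]
z 0.108 flat off wall -4.81 thick 5.95 tip near-edge x minus hole x-edge -0.75
wall [[0.5137, -0.1624], [0.5189, -0.1619]] tip [[0.512, -0.1671], [0.5116, -0.1613]]
z 0.113 flat off wall -4.57 thick 5.83 tip near-edge x minus hole x-edge -1.97
```

>>> play_rows(increments=[[0.15,5.5,3,0,-0.005,0.003,0.003],[0.15,0,0,12,0,0,0],[0.15,0,0,12,0,0,0],[0.15,0,0,6,0,0,0],[0.15,0,0,0,0,0,0],[0.15,0,0,0,0,0,0],[0.15,0,0,0,0,0,0],[0.15,0,0,0,0,0,0]])

```text
clock: 30.0
tool_pos: [0.5269, -0.1487, 0.1733]
eef_rot: [0.685, 0.729, 0.001, 0.001]
contact_force: [0.1, -0.2, -2.1]
opening: 0.265
```

Run:
```python
from h import *
print(r.get_state()['tool_pos'],step([.526,-.1537,.17],down(93.6)))
c,im=shot('wrist','w14')
cv2.imwrite('pics/w14z.png',cv2.resize(im[110:280,240:400],None,fx=4.6,fy=4.6,interpolation=0))
```

```text
[ 0.52689196 -0.14872755  0.17330208] (array([-4.9, -1.2,  3.3]), array([ 0.002, -0.   , -0.   ]))
```

View pics/w14z.png

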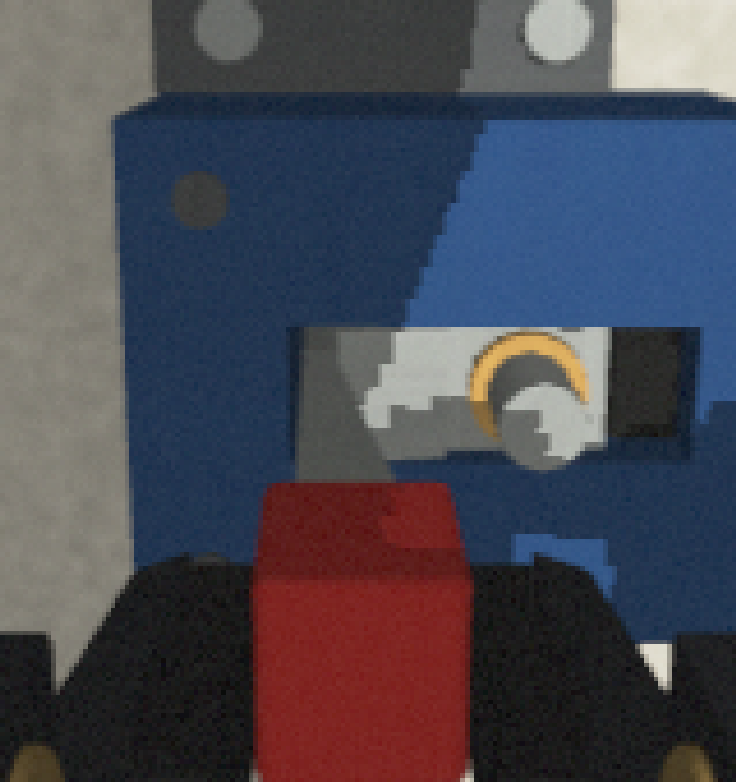

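Run:
```python
import cv2,numpy as np
im=cv2.imread('pics/w14.png')[175:220,295:340]
im=np.clip((im.astype(float)-25)*2.2,0,255).astype(np.uint8)
cv2.imwrite('pics/w14y.png',cv2.resize(im,None,fx=13,fy=13,interpolation=0))
```

```text
(no output)
```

View pics/w14y.png

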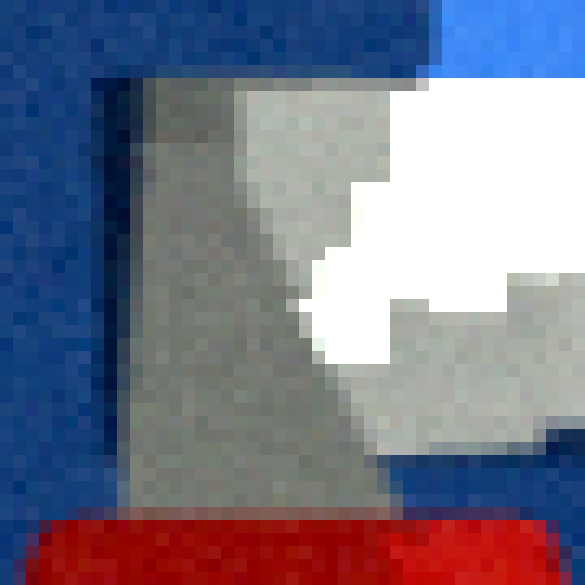

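Run:
```python
from m2 import *
c=r.get_calibration('wrist')
for z in (.079,.083): rel(c,[(145,140),(240,140)],[(95,78),(108,455)],z,[295,175],13)
f=lambda L:np.array(L)/13+[295,175]-.5
print(onz(c,f([(240,80),(95,80)]),.075))
```

```text
wall [[0.5135, -0.1638], [0.5388, -0.1617]] tip [[0.5164, -0.1602], [0.516, -0.1543]]
z 0.079 flat off wall 3.32 thick 6.0 tip near-edge x minus hole x-edge 3.08
wall [[0.5135, -0.1638], [0.5388, -0.1617]] tip [[0.5153, -0.1601], [0.515, -0.1543]]
z 0.083 flat off wall 3.5 thick 5.9 tip near-edge x minus hole x-edge 2.07
[[ 0.51303902 -0.15450218  0.075     ]
 [ 0.51362447 -0.16375253  0.075     ]]
```

>>> play_rows(increments=[[0.15,-1.9,0,0,0,0,0],[0.15,0,0,0,0,0,0],[0.15,0,0,3,0,0,0],[0.15,0,0,3,0,0,0],[0.15,0,0,2,0,0,0],[0.15,0,0,0,0,0,0],[0.15,0,0,0,0,0,0],[0.15,0,0,0,0,0,0]])

```text
clock: 31.05
tool_pos: [0.5271, -0.1508, 0.1648]
eef_rot: [0.685, 0.729, 0.001, 0.001]
contact_force: [-0.2, -0.5, -2.8]
opening: 0.267
```

Run:
```python
from h import *
s=r.get_state();print(s['tool_pos'],s['contact_force'],step([.526,-.1537,.17],down(93.6)))
c,im=shot('wrist','w15')
im=im[175:220,295:340]
im=np.clip((im.astype(float)-25)*2.2,0,255).astype(np.uint8)
cv2.imwrite('pics/w15y.png',cv2.resize(im,None,fx=13,fy=13,interpolation=0))
```

```text
[ 0.52708895 -0.1507831   0.16482188] [-0.20598459 -0.4939967  -2.8406978 ] (array([-2.8, -1.3, -5.2]), array([ 0.002,  0.   , -0.   ]))
```

View pics/w15y.png

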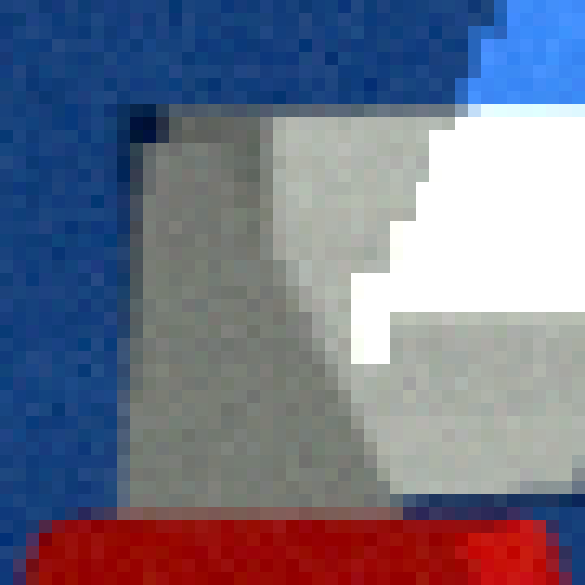

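The key is centred: about 0.8 mm from the wall, 1.6 mm from the spindle and 2 mm from the end. I'm lowering it.

>>> play_rows(increments=[[0.15,0,0,2.5,0,0,0],[0.15,0,0,2.5,0,0,0],[0.15,0,0,2.5,0,0,0],[0.15,0,0,2.5,0,0,0],[0.15,0,0,2.5,0,0,0],[0.15,0,0,0,0,0,0],[0.15,0,0,0,0,0,0],[0.15,0,0,0,0,0,0]])

```text
clock: 32.1
tool_pos: [0.5272, -0.1508, 0.1514]
eef_rot: [0.685, 0.729, 0.001, 0.001]
contact_force: [0.2, 0.7, -2.9]
opening: 0.268
```

Run:
```python
from h import *
s=r.get_state();print(s['tool_pos'],s['contact_force'],s['moment'])
c,im=shot('wrist','w16')
im=im[175:220,295:340]
im=np.clip((im.astype(float)-25)*2.2,0,255).astype(np.uint8)
cv2.imwrite('pics/w16y.png',cv2.resize(im,None,fx=13,fy=13,interpolation=0))
```

```text
[ 0.52717635 -0.15078645  0.15140554] [ 0.18085039  0.7163701  -2.88214464] [0.04780446 0.00456945 0.0052622 ]
```

View pics/w16y.png

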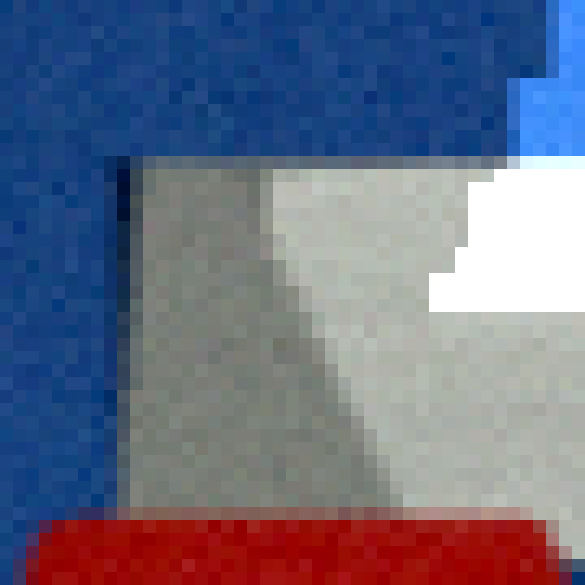

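>>> play_rows(increments=[[0.15,-0.6,0,1.5,0,0,0],[0.15,0,0,1.5,0,0,0],[0.15,0,0,1.5,0,0,0],[0.15,0,0,1.5,0,0,0],[0.15,0,0,1.5,0,0,0],[0.15,0,0,0,0,0,0],[0.15,0,0,0,0,0,0],[0.15,0,0,0,0,0,0]])

```text
clock: 33.15
tool_pos: [0.5274, -0.1514, 0.1435]
eef_rot: [0.685, 0.729, 0.001, 0.001]
contact_force: [0.3, -0.8, -3.3]
opening: 0.268
```

Run:
```python
from h import *
s=r.get_state();print(s['tool_pos'],s['contact_force'],s['moment'])
```

```text
[ 0.52736038 -0.15143361  0.14347084] [ 0.30383769 -0.84028453 -3.31986331] [0.04020509 0.00011477 0.0070681 ]
```

>>> play_rows(increments=[[0.15,0,0,1.2,0,0,0],[0.15,0,0,1.2,0,0,0],[0.15,0,0,1.2,0,0,0],[0.15,0,0,1.2,0,0,0],[0.15,0,0,0,0,0,0],[0.15,0,0,0,0,0,0],[0.15,0,0,0,0,0,0],[0.15,0,0,0,0,0,0]])

```text
clock: 34.15
tool_pos: [0.5276, -0.1519, 0.1386]
eef_rot: [0.685, 0.729, 0.001, 0.001]
contact_force: [0.2, -0.4, -2.4]
opening: 0.263
```

Run:
```python
from h import *
s=r.get_state();print(s['tool_pos'],s['contact_force'],s['moment'])
c,im=shot('wrist','w17')
im=im[175:220,295:340]
im=np.clip((im.astype(float)-25)*2.2,0,255).astype(np.uint8)
cv2.imwrite('pics/w17y.png',cv2.resize(im,None,fx=13,fy=13,interpolation=0))
```

```text
[ 0.5276472  -0.1519253   0.13859719] [ 0.16467131 -0.36839282 -2.44396154] [-0.04216353  0.02243043  0.04468669]
```

View pics/w17y.png

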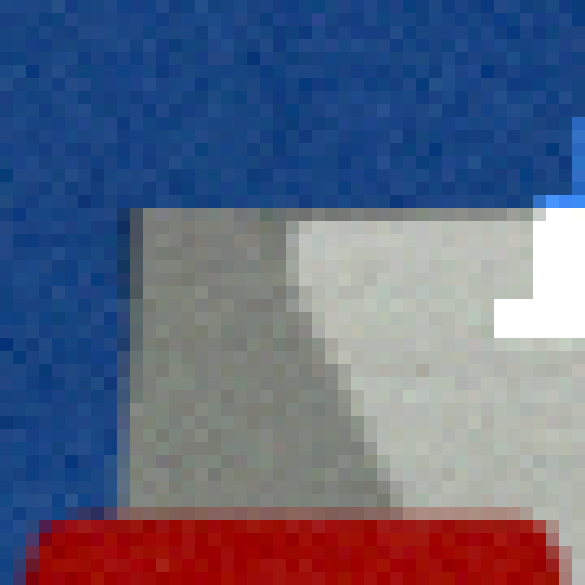

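>>> play_rows(increments=[[0.15,0,0,0.8,0,0,0],[0.15,0,0,0.8,0,0,0],[0.15,0,0,0.8,0,0,0],[0.15,0,0,0.8,0,0,0],[0.15,0,0,0,0,0,0],[0.15,0,0,0,0,0,0],[0.15,0,0,0,0,0,0],[0.15,0,0,0,0,0,0]])

```text
clock: 35.2
tool_pos: [0.5282, -0.1521, 0.1367]
eef_rot: [0.685, 0.729, 0.001, 0.002]
contact_force: [-0.8, -1.2, 2.3]
opening: 0.266
```

Run:
```python
from h import *
s=r.get_state();print(s['tool_pos'],s['contact_force'],s['moment'])
```

```text
[ 0.52823309 -0.15206069  0.13668097] [-0.78457945 -1.16972035  2.26574087] [ 0.04724055  0.24822324 -0.00115427]
```

The key is bound with about 5 N of push at around 30 mm depth, so it's started. I'll let go, rise, shut the fingers and press on the head.

>>> play_rows(increments=[[0.45,0,0,0,0,0,0],[0.45,0,0,0,0,0,0],[0.45,0,0,-5,0,0,0],[0.45,0,0,-15,0,0,0],[0.45,0,0,-15,0,0,0],[0,0,0,0,0,0,0],[0,0,0,0,0,0,0],[0,0,0,0,0,0,0]], grip_force=10)

```text
clock: 36.2
tool_pos: [0.5288, -0.1516, 0.1745]
eef_rot: [0.685, 0.729, 0.002, 0.003]
contact_force: [-0.2, -0.2, 0.6]
opening: 0.132
```

Run:
```python
from h import *
s=r.get_state();print(s['tool_pos'],s['contact_force'],s['opening'])
print(step([.5275,-.152,.152],down(93.6)))
c,im=shot('wrist','w18')
cv2.imwrite('pics/w18z.png',cv2.resize(im[110:280,240:400],None,fx=4.6,fy=4.6,interpolation=0))
```

```text
[ 0.52877478 -0.15164289  0.1745051 ] [-0.20716353 -0.16775909  0.57278252] 0.13189940917052403
(array([-0.2, -1.4, 22.5]), array([ 0.007,  0.001, -0.   ]))
```

View pics/w18z.png

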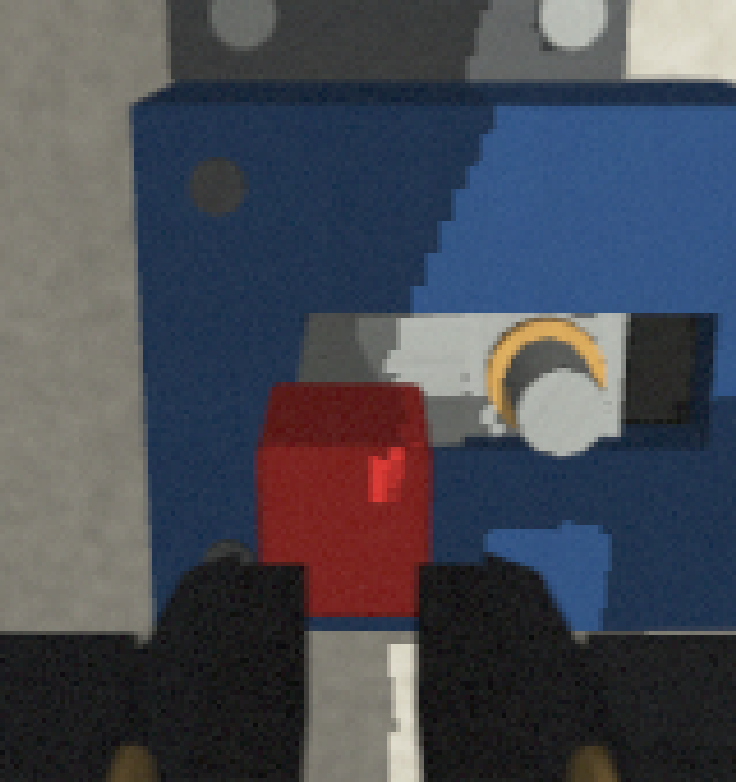

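Run:
```python
from h import *
c=r.get_calibration('wrist')
f=lambda L:np.array(L)/4.6+[240,110]-.5
for z in (.14,.145,.15):
    X=onz(c,f([(258,447),(431,447),(428,616),(263,616)]),z);print(z,X.mean(0).round(4),np.linalg.norm(X[1]-X[0]).round(4),np.linalg.norm(X[2]-X[1]).round(4));T=X.mean(0)
print(step([*T[:2],.150],down(93.6)))
```

```text
0.14 [ 0.5292 -0.1545  0.14  ] 0.0236 0.0253
0.145 [ 0.5272 -0.1545  0.145 ] 0.023 0.0246
0.15 [ 0.5252 -0.1546  0.15  ] 0.0223 0.0239
(array([-2.7, -3.9, 24.4]), array([ 0.007,  0.001, -0.   ]))
```

>>> play_rows(increments=[[0,-2.8,-1.4,0,0.005,0,0],[0,0,0,8,0,0,0],[0,0,0,8,0,0,0],[0,0,0,3,0,0,0],[0,0,0,0,0,0,0],[0,0,0,0,0,0,0],[0,0,0,0,0,0,0],[0,0,0,0,0,0,0]])

```text
clock: 37.25
tool_pos: [0.5269, -0.1545, 0.153]
eef_rot: [0.685, 0.729, -0.0, 0.0]
contact_force: [-0.1, 0.2, 0.5]
opening: 0.006
```

Run:
```python
from h import *
s=r.get_state();print(s['tool_pos'],s['contact_force'],s['opening'],step([.5275,-.1545,.147],down(93.6)))
```

```text
[ 0.52686845 -0.15454775  0.15302861] [-0.0522778   0.18923369  0.4512079 ] 0.005584661300495763 (array([0. , 0.6, 6. ]), array([-0.001,  0.001, -0.   ]))
```

>>> play_rows(increments=[[0,0,0,1.5,0,0,0],[0,0,0,1,0,0,0],[0,0,0,1,0,0,0],[0,0,0,1,0,0,0],[0,0,0,0,0,0,0],[0,0,0,0,0,0,0],[0,0,0,0,0,0,0],[0,0,0,0,0,0,0]])

```text
clock: 38.25
tool_pos: [0.527, -0.1546, 0.1484]
eef_rot: [0.685, 0.729, -0.0, 0.0]
contact_force: [0.8, -0.2, -0.6]
opening: 0.006
```

>>> play_rows(increments=[[0,0,0,1,0,0,0],[0,0,0,1,0,0,0],[0,0,0,1,0,0,0],[0,0,0,0,0,0,0],[0,0,0,0,0,0,0],[0,0,0,0,0,0,0],[0,0,0,0,0,0,0],[0,0,0,0,0,0,0]])

```text
clock: 39.25
tool_pos: [0.527, -0.1546, 0.1452]
eef_rot: [0.685, 0.729, -0.0, 0.0]
contact_force: [-0.4, -0.5, 0.1]
opening: 0.0
```

>>> play_rows(increments=[[0,0,0,1,0,0,0],[0,0,0,1,0,0,0],[0,0,0,1,0,0,0],[0,0,0,0,0,0,0],[0,0,0,0,0,0,0],[0,0,0,0,0,0,0],[0,0,0,0,0,0,0],[0,0,0,0,0,0,0]])

```text
clock: 40.25
tool_pos: [0.5273, -0.1546, 0.1427]
eef_rot: [0.685, 0.729, -0.0, 0.001]
contact_force: [0.1, 1.2, 2.2]
opening: 0.002
```

>>> play_rows(increments=[[0,0,0,0.8,0,0,0],[0,0,0,0,0,0,0],[0,0,0,0.8,0,0,0],[0,0,0,0,0,0,0],[0,0,0,0.8,0,0,0],[0,0,0,0,0,0,0],[0,0,0,0,0,0,0],[0,0,0,0.8,0,0,0]])

```text
clock: 41.25
tool_pos: [0.5277, -0.1545, 0.1417]
eef_rot: [0.685, 0.729, 0.0, 0.001]
contact_force: [-2.2, -0.1, 11.9]
opening: 0.008
```

>>> play_rows(increments=[[0,0,0,0.8,0,0,0],[0,0,0,0.8,0,0,0],[0,0,0,0.8,0,0,0],[0,0,0,0.8,0,0,0],[0,0,0,0.8,0,0,0],[0,0,0,0.8,0,0,0],[0,0,0,0.8,0,0,0],[0,0,0,0.8,0,0,0]])

```text
clock: 42.25
tool_pos: [0.5277, -0.1546, 0.1417]
eef_rot: [0.685, 0.729, -0.0, 0.003]
contact_force: [-3.2, 0.8, 11.6]
opening: 0.006
```

>>> play_rows(increments=[[0,0,0,1,0,0,0],[0,0,0,1,0,0,0],[0,0,0,1.1,0,0,0],[0,0,0,1.1,0,0,0],[0,0,0,1.2,0,0,0],[0,0,0,1.2,0,0,0],[0,0,0,1.2,0,0,0],[0,0,0,1.2,0,0,0]])

```text
clock: 43.25
tool_pos: [0.5282, -0.1546, 0.1412]
eef_rot: [0.685, 0.728, -0.0, 0.006]
contact_force: [-3.6, 0.7, 15.9]
opening: 0.004
```

>>> play_rows(increments=[[0,0,0,1.3,0,0,0],[0,0,0,1.3,0,0,0],[0,0,0,1.3,0,0,0],[0,0,0,1.4,0,0,0],[0,0,0,1.4,0,0,0],[0,0,0,1.4,0,0,0],[0,0,0,1.4,0,0,0],[0,0,0,1.4,0,0,0]])

```text
clock: 44.25
tool_pos: [0.5285, -0.1545, 0.1409]
eef_rot: [0.685, 0.728, -0.0, 0.009]
contact_force: [-3.8, 1.5, 17.5]
opening: 0.001
```

Run:
```python
from h import *
s=r.get_state();print(s['tool_pos'],s['contact_force'],step([.5275,-.1545,.14],down(93.6)))
```

```text
[ 0.52854296 -0.15452526  0.14093126] [-3.83842696  1.46029682 17.54430065] (array([ 0.1, -1.1,  0.9]), array([ 0.012,  0.014, -0.002]))
```

>>> play_rows(increments=[[0,0,0,1.5,0,0,0],[0,0,0,1.5,0,0,0],[0,0,0,1.6,0,0,0],[0,0,0,1.6,0,0,0],[0,0,0,1.7,0,0,0],[0,0,0,1.7,0,0,0],[0,0,0,1.7,0,0,0],[0,0,0,1.7,0,0,0]])

```text
clock: 45.25
tool_pos: [0.5291, -0.1545, 0.1404]
eef_rot: [0.685, 0.728, -0.0, 0.013]
contact_force: [-4.6, 0.8, 19.7]
opening: 0.004
```

Run:
```python
from h import *
s=r.get_state();print(s['tool_pos'],s['contact_force'],step([.5275,-.1545,.14],down(93.6)))
```

```text
[ 0.5290991  -0.15449355  0.14041173] [-4.62668859  0.77741166 19.74365328] (array([ 0.1, -1.6,  0.4]), array([ 0.017,  0.02 , -0.003]))
```

19.7 N and settled. One short hold a little above that, then I'll lift away.

>>> play_rows(increments=[[0,0,0,1.7,0,0,0],[0,0,0,1.8,0,0,0],[0,0,0,1.8,0,0,0],[0,0,0,-3,0,0,0],[0,0,0,-10,0,0,0],[0,0,0,-25,0,0,0],[0,0,0,-30,0,0,0],[0,0,0,-10,0,0,0]])

```text
clock: 46.25
tool_pos: [0.527, -0.1526, 0.2198]
eef_rot: [0.685, 0.728, -0.001, 0.014]
contact_force: [0.3, -0.3, 0.3]
opening: 0.005
```

Run:
```python
from h import *
s=r.get_state();print(s['tool_pos'],s['contact_force'])
c,im=shot('wrist','w19')
cv2.imwrite('pics/w19z.png',cv2.resize(im[60:230,230:400],None,fx=4.2,fy=4.2,interpolation=0))
c2,im=shot('side','s19')
cv2.imwrite('pics/s19z.png',cv2.resize(im[190:290,310:410],None,fx=5,fy=5,interpolation=0))
c2,im=shot('top','t19')
cv2.imwrite('pics/t19z.png',cv2.resize(im[120:280,130:500],None,fx=2,fy=2))
```

```text
[ 0.52698693 -0.15263178  0.21982926] [ 0.32902853 -0.34167037  0.30686114]
```

View pics/w19z.png

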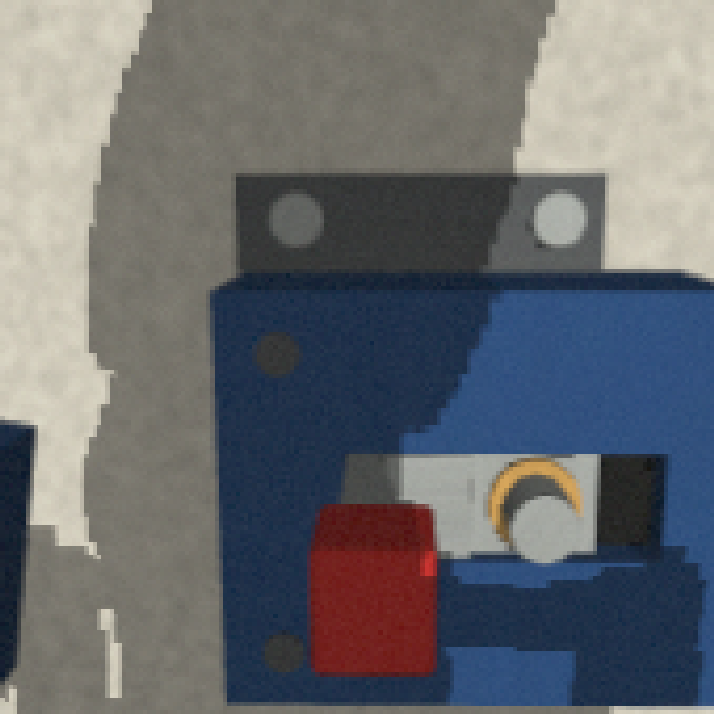

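View pics/s19z.png

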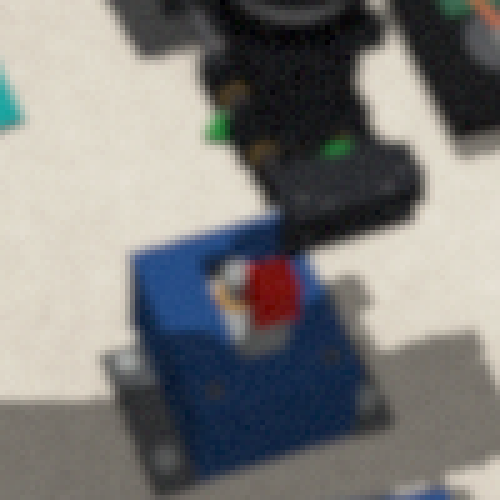

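View pics/t19z.png

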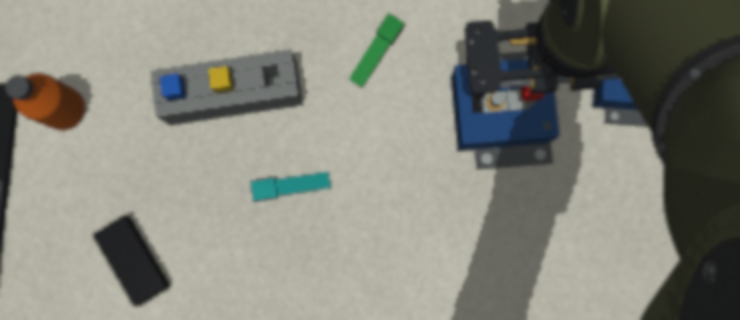

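Run:
```python
from h import *
c=r.get_calibration('wrist')
f=lambda L:np.array(L)/4.2+[230,60]-.5
X=onz(c,f([(310,550),(437,550),(434,675),(313,675)]),.1405)
W=onz(c,f([(345,455)]),.075)
print(X.mean(0),W, r.get_state()['contact_force'])
r.finish_job()
```

```text
[ 0.52799316 -0.15447832  0.1405    ] [[ 0.51203291 -0.16340344  0.075     ]] [-0.5920155   0.42793068  0.7638808 ]
the job is handed in; nothing more can be done
```

The red key is driven tight in the keyway, released, and the job is handed in at about 46.4 s of 67. I first put it in the wrong slot, and the drop that caused may count against the run.

- **Wrong slot first:** I started the key at the wrong end of the socket's opening, the clearance behind the spindle. When I let go there it fell about 18 mm, onto its head. The pin's position then showed the mistake. I couldn't measure that impact, so I can't rule out that it briefly passed the 40 N limit between key and socket.
- **Recovery:** I gripped the head again above the pin, lifted the key out and turned it 180°. I then lowered it into the real keyway with its flat face to the bearing wall. It bound at about 30 mm depth with a push of roughly 5 N.
- **Driving:** I let go, shut the fingers and pressed the head down in small steps. The readings were 12, 16, 17.5 and then 19.7 N, after which I held slightly higher for a moment and lifted away. The highest push I read was 19.7 N. That last hold was commanded about 0.1 mm deeper, and I took no reading during it.

**Last checks:**
- **Key position:** it stands upright, about 8 to 9 mm from the wall plane and about 1.5 mm off the middle of the width. Its tip is about 36 mm below the mouth.
- **Hand:** it was clear of everything, with only noise on the wrist force.
- **Bystanders:** the packers, bottle and power block look unmoved. The arm hid the brass ring in the last top view, so I didn't recheck it; no move was made near it.
- **Disagreement:** while I held the key, the wrist camera put the tip about 6 mm lower in the hand than the rack pick-up implied. I went by relative views and force instead.

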